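# Sort fallen and standing sample cartons, then stamp the batch card

## Robot

A 6-joint arm with a two-finger parallel gripper is mounted at the origin on the work surface. World frame = base frame: x ahead of the robot, y to its left, z up, the work surface at z = 0. Lengths are in mm, angles in rad, forces in N, time in s.
With the tool pointing down it reaches from about 350 to 775 mm from the base axis. Payload 7.3 kg.
Tool frame: the origin (TCP) lies at the very end of the fingers, on their centre line; the grasp point (between the pads) lies 19 mm behind it; z points along the fingers, y is the line along which they close (so a half turn about z gives the same grasp; the last joint's range is limited). The gripper opens to 92 mm and grips with 3 to 60 N. Pads are 19 mm wide; open, the fingers measure 130 mm over their backs; the gripper's body (75 mm by 190 mm) begins 47 mm behind the grasp point.
Start: joints at [-1.335, 0.342, 1.524, -0, 1.275, -0.146], TCP at [195.634, -487.209, 226.741] pointing down, gripper open.
Joint ranges: [-2.53, 2.53], [-0.77, 2.02], [0.04, 2.7], [-1, 4.14], [0.28, 2.66], [-3.11, 3.11]. Speed limits (rad/s): [2.57, 2.57, 3.14, 3.14, 3.14, 3.14].

## Interface

Orientations are given as [roll, pitch, yaw] about the fixed x, y, z axes, in that order (R = Rz(yaw) Ry(pitch) Rx(roll)).
In Python, from plant import bot gives the robot as it stands.
- The arm moves only by the tool jog_arm, never from a script. Its argument "targets" is a list of rows, each an object with "xyz": the shift along the tool's x, y, z as a fraction of full scale, a list of three; "spin": the turn about the tool's z as a fraction of full scale. In form: [{"xyz": [x, y, z], "spin": spin}, ...]. A call has exactly 10 rows; each row shifts and turns the commanded pose from where the row before left it, along the tool's axes as they then stand; what a row does not reach is not made up. Full scale, the value 1, is 80 mm for a shift and 0.1 rad for a turn. A row lasts 1/8 s, in which the tool goes at most 62.5 mm and 10.7 degrees, less where a joint would pass 70% of its speed; a pose out of reach is approached as far as the arm can. A call with a number of a shift or a turn outside -1 to 1 is refused whole. A call with a gripper value outside its range is refused whole. "gripper" is the opening in per cent of the stroke, from 0 (shut) to 100 (fully open), set as the call begins (left out, the last holds). The fingers move at their own pace and stop on an object; the grip force is fixed at half the most. Time passes only in rows, so rows that do not move let the fingers close, or fill a call up. It gives the time, the measured TCP pose, the force, the opening and the grip force at its end, in the units of the state.
- bot.get_obs(): the state, without advancing time (a new reading comes with each control period).
- bot.capture(name): name is "scene" or "side" or "wrist"; returns the picture (480x640x3 uint8, blue, green, red); there is no depth.
- bot.get_calibration(name): a dict with "vfov" (degrees; the focal length in pixels is half the picture's height over the tangent of half this angle, whatever the lens; pixels are square), "cx", "cy" (the principal point, pixels), "k1" (the pictures are not rectified: a ray, as slopes to the right and down, at radius r is drawn at 1 + k1 r^2 times it, then the intrinsics apply), "eye" and "rotation" of the camera in the world. Camera axes: x right, y down, z forward; pixel columns grow to the right and rows downward; lengths in mm; the calibration is good to about 2 mm. A picture is of the moment at which its call begins: read the wrist's pose just before it. get_calibration takes no time and is no camera call; for the wrist camera it gives the pose at the moment of the call.
- bot.close_job(): hands the job in; it is judged then, once.
The state is a dict: "time": time; "joint_positions": joint angles; "dq": joint speeds; "tau": joint torques, N m; "tool_pos": TCP position; "tcp_rot": TCP orientation; "contact_force": force on the tool from outside, world axes, zero at the start; "moment": the same for the moment, N m; "grip_width": finger opening in mm; "finger_force": force on a finger pad.
Only numpy, scipy, OpenCV 4.12 (cv2) and the standard library are available. Lean on these libraries where they do the work, as an engineer would, in place of code of your own. Each camera call takes 0.05 s, during which the arm holds its last target. There are 200 camera calls.

## Task

Some of the sample cartons on the bench have fallen over: stand every carton that is lying down when you begin upright on the platter of the bench scale, cap up, so that it can be checked for leaks, and stand every carton that is still upright when you begin in the low cardboard tray. When all of them stand in their places, press the plunger of the date stamp that has the white batch card on its base fully down to its stop, hold it there for a moment and let it spring all the way back up. Do not press the other stamp, the one with the black storage pad, and do not knock over or push away the spray bottle and the white flask.

Things in the scene. Friction and masses are not known exactly. Their poses are not given: they have to be found in the camera images.
- carton_a: drink carton, a closed white-and-red box 50 x 50 x 140 mm with a white screw cap (26 mm across, 14 mm tall) in the middle of its top end, 0.27 to 0.45 kg; may be absent. It either stands or lies on its side on the bench at the start. All cartons look alike. Origin: centre of the box (70 mm above its underside when standing, 25 mm above the bench when lying); z axis: from the underside to the capped top; x and y are normal to its sides.
- carton_b: drink carton, a closed white-and-red box 50 x 50 x 140 mm with a white screw cap (26 mm across, 14 mm tall) in the middle of its top end, 0.27 to 0.45 kg; may be absent. It either stands or lies on its side on the bench at the start. All cartons look alike. Origin: centre of the box (70 mm above its underside when standing, 25 mm above the bench when lying); z axis: from the underside to the capped top; x and y are normal to its sides.
- carton_c: drink carton, a closed white-and-red box 50 x 50 x 140 mm with a white screw cap (26 mm across, 14 mm tall) in the middle of its top end, 0.27 to 0.45 kg; may be absent. It either stands or lies on its side on the bench at the start. All cartons look alike. Origin: centre of the box (70 mm above its underside when standing, 25 mm above the bench when lying); z axis: from the underside to the capped top; x and y are normal to its sides.
- carton_d: drink carton, a closed white-and-red box 50 x 50 x 140 mm with a white screw cap (26 mm across, 14 mm tall) in the middle of its top end, 0.27 to 0.45 kg; may be absent. It either stands or lies on its side on the bench at the start. All cartons look alike. Origin: centre of the box (70 mm above its underside when standing, 25 mm above the bench when lying); z axis: from the underside to the capped top; x and y are normal to its sides.
- carton_e: drink carton, a closed white-and-red box 50 x 50 x 140 mm with a white screw cap (26 mm across, 14 mm tall) in the middle of its top end, 0.27 to 0.45 kg; may be absent. It either stands or lies on its side on the bench at the start. All cartons look alike. Origin: centre of the box (70 mm above its underside when standing, 25 mm above the bench when lying); z axis: from the underside to the capped top; x and y are normal to its sides.
- scale_top (a point): centre of the top face of the bench scale's flat steel platter, a rimless rectangle 270 mm along this point's x by 250 mm along its y, z up, 70 mm above the bench; the scale is fixed. A low keypad panel (45 mm high, 60 mm deep) adjoins the platter on its -x side. Scale and tray may swap sides of the bench.
- tray_in (a point): centre of the inner floor of the fixed open cardboard tray, 5 mm above the bench; inside 260 mm along this point's x by 240 mm along its y, z up; walls 5 mm thick, their rims 25 mm above the bench.
- knob_l (a point): centre of the top of the black mushroom knob (44 mm across, 18 mm tall) of the left (+y) date stamp, 130 mm above the bench when up; it goes straight down when pressed. The stamp has a 90 x 90 x 12 mm grey base fixed to the bench and a column on the +x side of the knob.
- knob_r (a point): centre of the top of the black mushroom knob (44 mm across, 18 mm tall) of the right (-y) date stamp, 130 mm above the bench when up; it goes straight down when pressed. The stamp has a 90 x 90 x 12 mm grey base fixed to the bench and a column on the +x side of the knob.
- plunger_l (a joint): travel in m of the plunger under knob_l: 0 up, 0.025 at its stop; sprung, about 3 N to start it and 10 N at the stop; it springs back when released.
- plunger_r (a joint): travel in m of the plunger under knob_r: 0 up, 0.025 at its stop; sprung, about 3 N to start it and 10 N at the stop; it springs back when released.
- card: the batch card, white, 105 x 76 mm, lying fixed on the base of one of the two date stamps (left or right, differs from start to start) and sticking out of it by 30 mm towards the robot. Origin straight below that stamp's knob. On the other stamp's base lies a black rubber storage pad (80 x 60 mm) instead.
- spray: bystander: clear spray bottle, 68 mm across, 181 mm tall, loose; origin at the centre of its underside, z up.
- flask: bystander: white flask with a black cap, 64 mm across, 200 mm tall, loose; origin at the centre of its underside, z up.
There are look-alikes about, which are no part of the job. Leave any orange or pink look-alike of the carton_a alone.

How it is judged (in metres and radians):
On the way, in this order (a step that is already met when the one before it is completed fails the run):
1. all cartons that lay at the start stand upright on the scale's platter, and all that stood at the start stand in the tray (x of carton_b in the frame of scale_top between -0.135 and 0.135 m and y of carton_b in the frame of scale_top between -0.125 and 0.125 m and z of carton_b in the frame of scale_top between 0.063 and 0.077 m and angle between each of carton_b, carton_c, carton_e, carton_a, carton_d's own z axis and vertical below 0.1 rad and linear speed of each of carton_b, carton_c, carton_e, carton_a, carton_d below 0.03 m/s and x of carton_c in the frame of scale_top between -0.135 and 0.135 m and y of carton_c in the frame of scale_top between -0.125 and 0.125 m and z of carton_c in the frame of scale_top between 0.063 and 0.077 m and x of carton_e in the frame of scale_top between -0.135 and 0.135 m and y of carton_e in the frame of scale_top between -0.125 and 0.125 m and z of carton_e in the frame of scale_top between 0.063 and 0.077 m and x of carton_a in the frame of tray_in between -0.13 and 0.13 m and y of carton_a in the frame of tray_in between -0.12 and 0.12 m and z of carton_a in the frame of tray_in between 0.063 and 0.077 m and x of carton_d in the frame of tray_in between -0.13 and 0.13 m and y of carton_d in the frame of tray_in between -0.12 and 0.12 m and z of carton_d in the frame of tray_in between 0.063 and 0.077 m), for 0.2 s.
2. the plunger of the stamp that holds the batch card is pressed down to its stop (((horizontal distance between card and knob_l below 0.05 m and value of joint plunger_l above 0.0225 m) or (horizontal distance between card and knob_r below 0.05 m and value of joint plunger_r above 0.0225 m))), for 0.2 s.
At the end, for the whole second after the job is handed in: Cartons that lay at the start stand cap up (within 0.1 rad), at rest, centred over the scale's platter; those that stood do so on the tray's floor; then the card's stamp was within 2.5 mm of its stop for 0.2 s; both plungers are up (within 3 mm) (all of step 1 and value of joint each of plunger_l, plunger_r below 0.003 m); the robot touches nothing.
It fails at once if the spray bottle is knocked over or pushed more than 50 mm (angle between spray's own z axis and vertical above 0.6 rad or distance of spray from where it was at the start of the episode above 0.05 m).
It fails at once if the white flask is knocked over or pushed more than 50 mm (angle between flask's own z axis and vertical above 0.6 rad or distance of flask from where it was at the start of the episode above 0.05 m).
It fails at once if the stamp with the storage pad is pressed ((horizontal distance between card and knob_l above 0.1 m and value of joint plunger_l above 0.01 m) or (horizontal distance between card and knob_r above 0.1 m and value of joint plunger_r above 0.01 m)).
Of carton_b, carton_c, carton_e only 2 to 3 are there at a start; the rules pass over those that are not, and their reading is None.
At some moment in a run one of carton_a, carton_d may be knocked a few centimetres aside while the robot is not near it.
Once in a run the grip may slacken for a moment while it holds something.
It also fails if it takes over 210 s, if anything falls off the work surface, if the arm or the gripper's body presses on something with over 40 N, if the wrist force passes 120 N, or if a joint passes its speed limit or range.

## Working session

There is one attempt and no reset: what is moved stays moved. The work goes in short steps, Python scripts to look and compute and a tool call to move; the robot and the scene stay as the last step left them, time stands still between calls to the robot, and variables do not carry over. Pictures are saved under pics/ and viewed, at most 14 in all, crops included, and the job is handed in when it is done.

Besides the shell and the picture viewer there is one more tool, called after "Emit:" in YAML: its name, and indented under it one key for each argument. jog_arm: Moves the arm, as the interface text tells. Shift numbers are shares of 80 mm and turn numbers shares of 0.1 rad, none past 1 either way. Its arguments: {"type":"object","properties":{"targets":{"type":"array","items":{"type":"object","properties":{"xyz":{"type":"array","items":{"type":"number"}},"spin":{"type":"number"}}}},"gripper":{"type":"number"}},"required":["targets"]}

```bash
ls; mkdir -p pics
cat > h.py <<'E'
import numpy as np, cv2, json
from plant import bot
def cal(n):
    c=bot.get_calibration(n); f=240/np.tan(np.radians(c["vfov"])/2)
    return c,f
def ray(c,f,u,v):
    xd=np.array([(u-c["cx"])/f,(v-c["cy"])/f]); x=xd.copy()
    for _ in range(20): x=xd/(1+c["k1"]*(x@x))
    d=np.array(c["rotation"])@np.array([x[0],x[1],1.0]); return np.array(c["eye"],float),d
def onz(c,f,u,v,z):
    e,d=ray(c,f,u,v); return e+d*(z-e[2])/d[2]
def proj(c,f,p):
    q=np.array(c["rotation"]).T@(np.array(p,float)-np.array(c["eye"])); x=q[:2]/q[2]
    x=x*(1+c["k1"]*(x@x)); return np.array([c["cx"]+f*x[0],c["cy"]+f*x[1]])
E
python3 - <<'E'
from h import *
for n in ("scene","side","wrist"):
    c,f=cal(n); print(n,f,c)
    cv2.imwrite(f"pics/{n}0.png",bot.capture(n))
print(bot.get_obs())
E
```

```text
pics
scene 450.05073217914315 {'vfov': 56.1396101168907, 'cx': 321.7583712404121, 'cy': 242.17960895041165, 'k1': -0.013596541556786091, 'eye': array([1150.74099174, -489.25161202, 1016.62226635]), 'rotation': array([-2.47132558, -0.00585994,  0.83189803])}
side 474.0977455407542 {'vfov': 53.69932095699465, 'cx': 320.0328326300025, 'cy': 241.88926521625422, 'k1': 0.00931181909299279, 'eye': array([283.91315556, 645.80517075, 797.20412305]), 'rotation': array([-2.31490386,  0.00428503, -2.66284493])}
wrist 353.1194228259777 {'vfov': 68.40450355573218, 'cx': 315.2855495621796, 'cy': 241.70301962815284, 'k1': -0.061844897950297774, 'eye': array([ 262.89723538, -459.35187964,  383.59977901]), 'rotation': array([ 2.87240685e+00,  2.04539139e-03, -1.18809092e+00])}
{'time': 0.15, 'joint_positions': array([-1.33498802e+00,  3.42557259e-01,  1.52474641e+00, -1.40855305e-05,
        1.27538511e+00, -1.45996013e-01]), 'dq': array([ 0.00061364,  0.00029422, -0.00315294, -0.00061121,  0.00133924,
       -0.00037738]), 'tau': array([ 1.55368496e-03, -4.31471479e+01, -2.44351852e+01,  7.16987159e-02,
        5.36229671e-02, -8.75858132e-05]), 'tool_pos': array([ 195.56563048, -486.91642421,  226.22528759]), 'tcp_rot': array([-3.14050624e+00, -1.46133530e-04,  3.81808350e-01]), 'contact_force': array([0.64324503, 0.41458088, 0.3181188 ]), 'moment': array([-0.00152616,  0.0286907 ,  0.02404028]), 'finger_force': 0.0, 'grip_width': 91.36806203848089}
```

```bash
sed -i 's/^from plant import bot/from plant import bot\nfrom scipy.spatial.transform import Rotation as Ro/; s/c=bot.get_calibration(n);/c=dict(bot.get_calibration(n)); c["rotation"]=Ro.from_euler("xyz",c["rotation"]).as_matrix();/' h.py; head -8 h.py
```

```text
import numpy as np, cv2, json
from plant import bot
from scipy.spatial.transform import Rotation as Ro
def cal(n):
    c=dict(bot.get_calibration(n)); c["rotation"]=Ro.from_euler("xyz",c["rotation"]).as_matrix(); f=240/np.tan(np.radians(c["vfov"])/2)
    return c,f
def ray(c,f,u,v):
    xd=np.array([(u-c["cx"])/f,(v-c["cy"])/f]); x=xd.copy()
```

View pics/scene0.png

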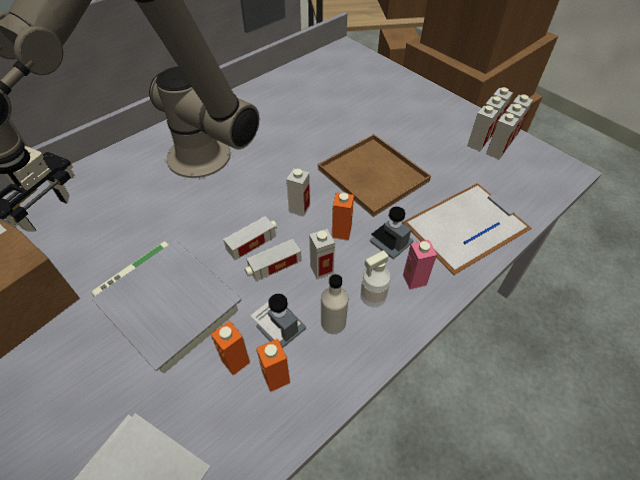

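View pics/side0.png

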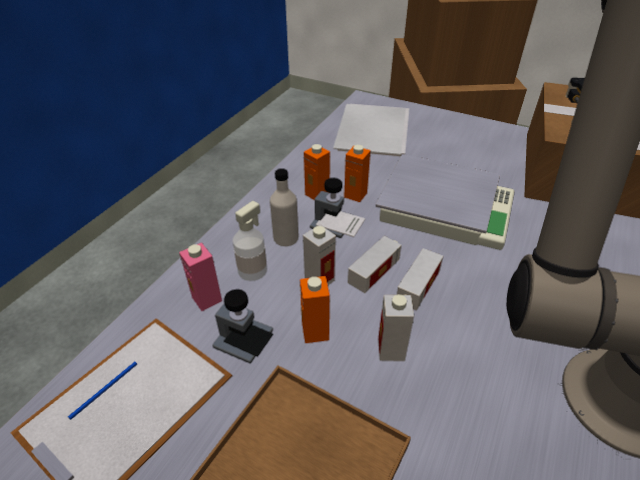

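Run:
```python
import cv2
a=cv2.imread("pics/scene0.png"); cv2.imwrite("pics/c1.png",cv2.resize(a[150:350,205:445],None,fx=3,fy=3,interpolation=cv2.INTER_CUBIC)[:600,:720])
b=cv2.imread("pics/side0.png"); cv2.imwrite("pics/c2.png",cv2.resize(b[160:380,280:520],None,fx=2.7,fy=2.7,interpolation=cv2.INTER_CUBIC))
```

```text
(no output)
```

View pics/c1.png

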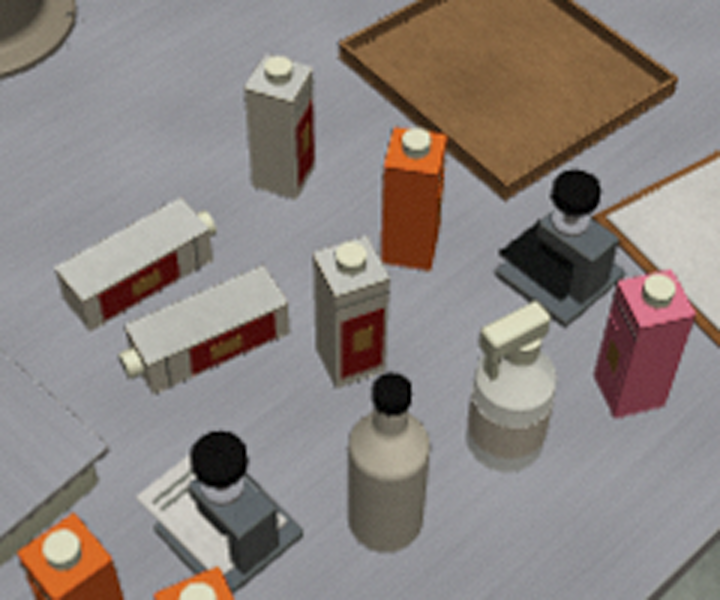

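View pics/c2.png

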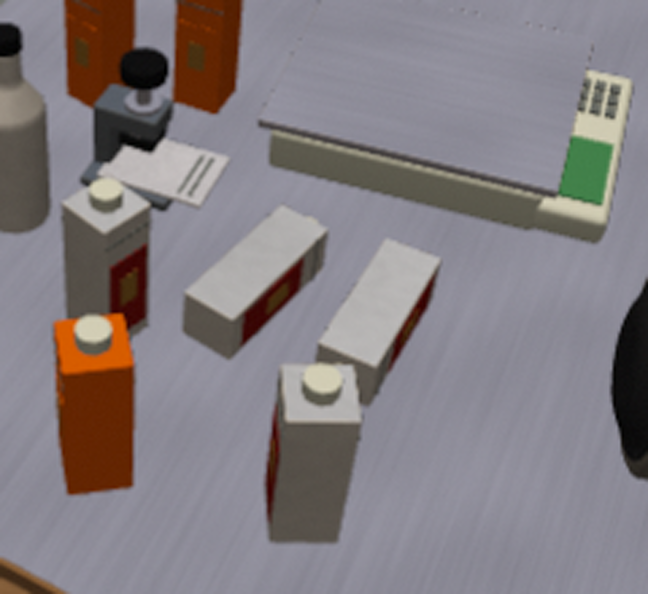

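Run:
```python
from h import *
c,f=cal("scene"); s,g=cal("side")
P=lambda u,v,z:np.round(onz(c,f,205+u/3,150+v/3,z),0)[:2]
S=lambda u,v,z:np.round(onz(s,g,280+u/2.7,160+v/2.7,z),0)[:2]
for n,pts,z in [("ly1",[(57,268),(180,200),(212,240),(93,302)],50),("ly2",[(127,327),(265,270),(288,305),(152,365)],50),
 ("st1cap",[(279,68)],152),("st2cap",[(352,256)],152),("st1top",[(248,95),(270,58),(312,67),(293,103)],140),("st2top",[(314,252),(368,238),(388,275),(328,292)],140),
 ("orange",[(417,142),(63,547),(200,592)],152),("pink",[(660,288)],152),("flask",[(392,388)],200),("spray",[(510,440)],0),("knobL",[(577,188)],130),("knobR",[(219,455)],130),
 ("tray",[(340,45),(505,190),(675,80),((374-205)*3,(137-150)*3)],25),("scale",[((u-205)*3,(v-150)*3) for u,v in [(99,296),(172,247),(240,302),(165,368)]],70),
 ("cap1",[(205,223)],25),("cap2",[(132,362)],25)]:
    print(n,*[P(u,v,z) for u,v in pts])
print("side")
for n,pts,z in [("ly2",[(185,295),(282,208),(325,232),(232,318)],50),("ly1",[(320,330),(392,240),(440,262),(375,355)],50),("st1cap",[(322,380)],152),("st2cap",[(106,193)],152),("st1top",[(282,365),(355,365),(360,422),(278,420)],140),("st2top",[(64,205),(110,178),(150,210),(98,245)],140),
 ("orange",[(94,332)],152),("knobR",[(144,66)],130),("scale",[(260,122),(558,190),(590,48)],70)]:
    print(n,*[S(u,v,z) for u,v in pts])
```

```text
ly1 [ 400. -162.] [410. -27.] [470. -35.] [ 455. -160.]
ly2 [ 498. -154.] [530. -22.] [575. -33.] [ 545. -163.]
st1cap [420.  94.]
st2cap [632.  -8.]
st1top [418.  57.] [393. 104.] [430. 126.] [454.  81.]
st2top [601. -22.] [620.  22.] [660.   7.] [640. -42.]
orange [575. 123.] [ 692. -338.] [ 783. -288.]
pink [825. 155.]
flask [772. -97.]
spray [788.  39.]
knobL [695. 204.]
knobR [ 696. -202.]
tray [329. 252.] [595. 231.] [608. 480.] [352. 491.]
scale [ 358. -499.] [ 345. -286.] [ 604. -252.] [ 630. -473.]
cap1 [431. -15.]
cap2 [ 515. -166.]
side
ly2 [564. -23.] [ 534. -157.] [ 490. -145.] [520. -17.]
ly1 [454. -37.] [ 436. -162.] [ 392. -154.] [407. -32.]
st1cap [414.  97.]
st2cap [625.  -2.]
st1top [445.  87.] [401.  65.] [382. 109.] [430. 132.]
st2top [654.  13.] [637. -32.] [593. -12.] [610.  40.]
orange [566. 128.]
knobR [ 685. -191.]
scale [ 589. -236.] [ 325. -265.] [ 346. -491.]
```

```bash
cat >> h.py <<'E'
def plan(*wps, pose=None):
    """wps: (x,y,z,yaw or None); shift in current tool axes, in units, then spin"""
    o=bot.get_obs(); p=np.array(o["tool_pos"]); yaw=o["tcp_rot"][2]
    if pose is not None: p,yaw=np.array(pose[:3],float),pose[3]
    print("at",np.round(p,1),round(yaw,3),"t",round(o["time"],2))
    for x,y,z,w in wps:
        d=np.array([x,y,z])-p; c,s=np.cos(yaw),np.sin(yaw)
        t=np.array([d[0]*c+d[1]*s,d[0]*s-d[1]*c,-d[2]])/80
        w=yaw if w is None else w
        print("  shift total",np.round(t,3),"|mm|",round(np.linalg.norm(d)),"spin total",round(-(w-yaw)/.1,2))
        p=np.array([x,y,z]); yaw=w
E
python3 - <<'E'
from h import *
plan((420,-150,250,None),(405,85,250,.49))
E
```

```text
at [ 195.6 -486.9  226.2] 0.382 t 0.15
  shift total [ 4.173 -2.863 -0.297] |mm| 406 spin total -0.0
  shift total [ 0.921 -2.796  0.   ] |mm| 235 spin total -1.08
```

Emit:
jog_arm:
  targets:
    - {"xyz":[0.3,-0.2,-0.03]}
    - {"xyz":[0.5,-0.35,-0.03]}
    - {"xyz":[0.5,-0.35,-0.03]}
    - {"xyz":[0.5,-0.35,-0.03]}
    - {"xyz":[0.5,-0.35,-0.03]}
    - {"xyz":[0.5,-0.35,-0.03]}
    - {"xyz":[0.5,-0.35,-0.03]}
    - {"xyz":[0.5,-0.35,-0.03]}
    - {"xyz":[0.37,-0.21,-0.03]}
    - {"xyz":[0.1,-0.1,0]}
  gripper: 82

```text
invalid input
```

Emit:
jog_arm:
  targets:
    - {"xyz":[0.1,-0.3,0]}
    - {"xyz":[0.15,-0.45,0]}
    - {"xyz":[0.15,-0.45,0]}
    - {"xyz":[0.15,-0.45,0]}
    - {"xyz":[0.15,-0.45,0]}
    - {"xyz":[0.12,-0.4,0]}
    - {"xyz":[0.1,-0.3,0]}
    - {"xyz":[0,0,0],"spin":-0.5}
    - {"xyz":[0,0,0],"spin":-0.58}
    - {"xyz":[0,0,0]}

```text
invalid input
```

Run:
```python
from h import *
o=bot.get_obs();print(o["tool_pos"],o["tcp_rot"],o["time"],o["grip_width"])
c,f=cal("wrist");print(c["eye"])
cv2.imwrite("pics/w1.png",bot.capture("wrist")); cv2.imwrite("pics/s1.png",bot.capture("scene"))
for p in [(417,95,152),(417,95,140),(628,-5,152),(428,-96,50),(532,-90,50)]: print(p,proj(c,f,p))
```

```text
[ 195.56563048 -486.91642421  226.22528759] [-3.14050624e+00 -1.46133530e-04  3.81808350e-01] 0.15 91.36806203848089
[ 262.90403941 -459.37946542  383.69045227]
(417, 95, 152) [712.91172624 589.57540063]
(417, 95, 140) [456.69874532 366.41671873]
(628, -5, 152) [2624.46882456 4716.69046345]
(428, -96, 50) [   5.25191742 -172.68105506]
(532, -90, 50) [  62.51932109 -242.22969438]
```

View pics/w1.png

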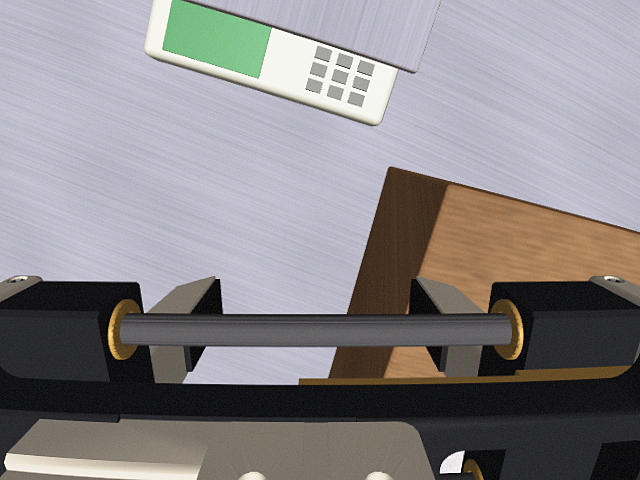

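View pics/s1.png

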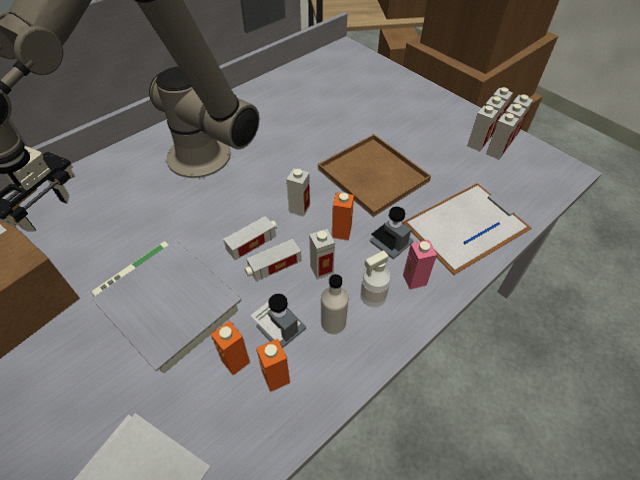

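Emit:
jog_arm:
  targets:
    - {"xyz":[0.3,-0.2,-0.03],"spin":0}
    - {"xyz":[0.5,-0.35,-0.03],"spin":0}
    - {"xyz":[0.5,-0.35,-0.03],"spin":0}
    - {"xyz":[0.5,-0.35,-0.03],"spin":0}
    - {"xyz":[0.5,-0.35,-0.03],"spin":0}
    - {"xyz":[0.5,-0.35,-0.03],"spin":0}
    - {"xyz":[0.5,-0.35,-0.03],"spin":0}
    - {"xyz":[0.5,-0.35,-0.03],"spin":0}
    - {"xyz":[0.37,-0.21,-0.03],"spin":0}
    - {"xyz":[0.1,-0.1,0],"spin":0}
  gripper: 82

```text
time: 1.5
tool_pos: [425.2, -138.9, 248.4]
tcp_rot: [3.141, -0.0, 0.384]
contact_force: [-0.7, -0.9, 0.1]
grip_width: 75.3
finger_force: 0.0
```

Emit:
jog_arm:
  targets:
    - {"xyz":[0.1,-0.3,0],"spin":0}
    - {"xyz":[0.15,-0.45,0],"spin":0}
    - {"xyz":[0.15,-0.45,0],"spin":0}
    - {"xyz":[0.15,-0.45,0],"spin":0}
    - {"xyz":[0.15,-0.45,0],"spin":0}
    - {"xyz":[0.12,-0.4,0],"spin":0}
    - {"xyz":[0.1,-0.3,0],"spin":0}
    - {"xyz":[0,0,0],"spin":-0.5}
    - {"xyz":[0,0,0],"spin":-0.58}
    - {"xyz":[0,0,0],"spin":0}

```text
time: 2.75
tool_pos: [409.1, 94.5, 248.1]
tcp_rot: [3.141, 0.001, 0.489]
contact_force: [-0.2, 0.0, -0.6]
grip_width: 75.2
finger_force: 0.0
```

```bash
cat >> h.py <<'E'
def montage(name,*ims):
    h=[cv2.resize(i,(400,300),interpolation=cv2.INTER_AREA) for i in ims]
    while len(h)%2: h.append(h[0]*0)
    cv2.imwrite(name,np.vstack([np.hstack(h[i:i+2]) for i in range(0,len(h),2)]))
def quads(n,z,smax=60,vmin=120,amin=300,im=None):
    """low-saturation bright blobs -> centre and yaw of min-area rect on plane z"""
    c,f=cal(n); im=bot.capture(n) if im is None else im; h=cv2.cvtColor(im,cv2.COLOR_BGR2HSV)
    m=((h[...,1]<smax)&(h[...,2]>vmin)).astype(np.uint8)*255
    for k in cv2.findContours(m,cv2.RETR_EXTERNAL,cv2.CHAIN_APPROX_NONE)[0]:
        if cv2.contourArea(k)<amin: continue
        w=np.array([onz(c,f,*q[0],z)[:2] for q in k],np.float32)
        (x,y),(a,b),t=cv2.minAreaRect(w)
        print(np.round(cv2.minAreaRect(k)[0]),"ctr",round(x,1),round(y,1),"size",round(a,1),round(b,1),"ang",round(t,1))
    return im
E
python3 - <<'E'
from h import *
c,f=cal("wrist"); w=bot.capture("wrist"); s=bot.capture("scene"); d=bot.capture("side")
cv2.imwrite("pics/w2.png",w);cv2.imwrite("pics/s2.png",s);cv2.imwrite("pics/d2.png",d)
montage("pics/m2.png",w,s,d)
h=cv2.cvtColor(w,cv2.COLOR_BGR2HSV)
for p in [(420,94,154),(417,95,140)]:
    q=proj(c,f,p); u,v=int(q[0]),int(q[1]); print(q, h[v,u] if 0<=v<480 and 0<=u<640 else None)
E
```

```text
[323.69192232 233.73440529] [ 30   7 245]
[320.30817533 232.03519546] [ 26   7 245]
```

View pics/m2.png

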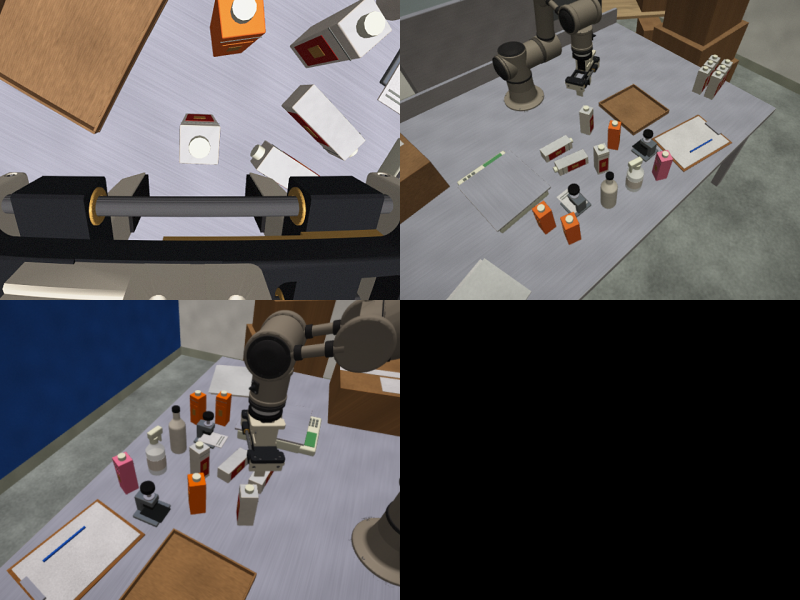

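Run:
```python
from h import *
w=cv2.imread("pics/w2.png"); h=cv2.cvtColor(w,cv2.COLOR_BGR2HSV); print(h[100,200],h[350,300], h[180,500])
print("z140");quads("wrist",140,14,225,600,w)
print("z50");quads("wrist",50,14,200,600,w)
c,f=cal("wrist"); print(proj(c,f,(417,95,154)))
for q in [(289,214),(349,214),(350,263),(288,262)]: print(onz(c,f,*q,140))
```

```text
[ 15 122 157] [124  22 196] [ 15   2 225]
z140
[459. 275.] ctr 438.3 -21.4 size 71.9 35.8 ang 86.0
[319. 231.] ctr 416.7 96.4 size 48.2 47.5 ang 25.9
[622. 142.] ctr 586.4 -77.5 size 59.8 28.3 ang 40.1
[585.  43.] ctr 629.5 -5.9 size 47.6 47.7 ang 70.7
[390.  16.] ctr 573.4 124.8 size 19.6 25.4 ang 29.1
z50
[459. 275.] ctr 426.4 -72.6 size 96.3 48.3 ang 86.1
[319. 232.] ctr 397.0 85.0 size 65.7 63.6 ang 25.9
[528. 197.] ctr 530.7 -92.4 size 142.6 48.5 ang 77.3
[622. 142.] ctr 624.8 -147.6 size 80.0 37.9 ang 40.1
[585.  42.] ctr 682.6 -52.0 size 64.2 64.3 ang 70.7
[390.  16.] ctr 607.4 123.2 size 26.3 34.0 ang 29.1
[320.6774845  236.86974182]
[418.4093936 123.0250713 140.       ]
[439.97052708  82.52886216 140.        ]
[405.91861232  62.37293023 140.        ]
[383.52458035 106.22627444 140.        ]
```

Run:
```python
from h import *
plan((416,96,93,.455),(416,96,140,None),(430,400,140,None),(430,400,99,None))
```

```text
at [409.2  94.7 248.2] 0.488 t 2.9
  shift total [0.083 0.025 1.94 ] |mm| 155 spin total 0.33
  shift total [ 0.     0.    -0.588] |mm| 47 spin total -0.0
  shift total [ 1.827 -3.336  0.   ] |mm| 304 spin total -0.0
  shift total [0.    0.    0.512] |mm| 41 spin total -0.0
```

Emit:
jog_arm:
  targets:
    - {"xyz":[0.08,0.025,0],"spin":0.33}
    - {"xyz":[0,0,0.2],"spin":0}
    - {"xyz":[0,0,0.4],"spin":0}
    - {"xyz":[0,0,0.45],"spin":0}
    - {"xyz":[0,0,0.4],"spin":0}
    - {"xyz":[0,0,0.3],"spin":0}
    - {"xyz":[0,0,0.15],"spin":0}
    - {"xyz":[0,0,0.04],"spin":0}
    - {"xyz":[0,0,0],"spin":0}
    - {"xyz":[0,0,0],"spin":0}

```text
time: 4.15
tool_pos: [416.4, 96.4, 93.8]
tcp_rot: [3.141, -0.002, 0.457]
contact_force: [-0.0, -0.4, 0.2]
grip_width: 75.5
finger_force: 0.0
```

Emit:
jog_arm:
  targets:
    - {"xyz":[0,0,0],"spin":0}
    - {"xyz":[0,0,0],"spin":0}
    - {"xyz":[0,0,0],"spin":0}
    - {"xyz":[0,0,0],"spin":0}
    - {"xyz":[0,0,0],"spin":0}
    - {"xyz":[0,0,0],"spin":0}
    - {"xyz":[0,0,-0.1],"spin":0}
    - {"xyz":[0,0,-0.2],"spin":0}
    - {"xyz":[0,0,-0.2],"spin":0}
    - {"xyz":[0,0,-0.1],"spin":0}
  gripper: 20

```text
time: 5.4
tool_pos: [415.9, 96.4, 141.8]
tcp_rot: [3.141, -0.001, 0.457]
contact_force: [0.0, 0.2, -2.8]
grip_width: 49.8
finger_force: 29.9
```

Emit:
jog_arm:
  targets:
    - {"xyz":[0.06,-0.1,0],"spin":0}
    - {"xyz":[0.15,-0.28,0],"spin":0}
    - {"xyz":[0.23,-0.42,0],"spin":0}
    - {"xyz":[0.26,-0.48,0],"spin":0}
    - {"xyz":[0.27,-0.5,0],"spin":0}
    - {"xyz":[0.26,-0.48,0],"spin":0}
    - {"xyz":[0.24,-0.44,0],"spin":0}
    - {"xyz":[0.2,-0.37,0],"spin":0}
    - {"xyz":[0.12,-0.2,0],"spin":0}
    - {"xyz":[0.04,-0.07,0],"spin":0}

```text
time: 6.65
tool_pos: [428.4, 401.8, 139.7]
tcp_rot: [3.141, 0.002, 0.458]
contact_force: [0.2, -0.9, -3.2]
grip_width: 50.0
finger_force: 29.9
```

Emit:
jog_arm:
  targets:
    - {"xyz":[0,0,0.1],"spin":0}
    - {"xyz":[0,0,0.15],"spin":0}
    - {"xyz":[0,0,0.12],"spin":0}
    - {"xyz":[0,0,0.08],"spin":0}
    - {"xyz":[0,0,0.04],"spin":0}
    - {"xyz":[0,0,0.03],"spin":0}
    - {"xyz":[0,0,0.02],"spin":0}
    - {"xyz":[0,0,0],"spin":0}
    - {"xyz":[0,0,0],"spin":0}
    - {"xyz":[0,0,0],"spin":0}

```text
time: 7.9
tool_pos: [429.6, 400.9, 98.2]
tcp_rot: [3.142, -0.001, 0.457]
contact_force: [0.4, -1.2, 0.3]
grip_width: 49.9
finger_force: 29.9
```

Emit:
jog_arm:
  targets:
    - {"xyz":[0,0,0],"spin":0}
    - {"xyz":[0,0,0],"spin":0}
    - {"xyz":[0,0,0],"spin":0}
    - {"xyz":[0,0,-0.1],"spin":0}
    - {"xyz":[0,0,-0.3],"spin":0}
    - {"xyz":[0,0,-0.45],"spin":0}
    - {"xyz":[0,0,-0.45],"spin":0}
    - {"xyz":[0,0,-0.4],"spin":0}
    - {"xyz":[0,0,-0.2],"spin":0}
    - {"xyz":[0,0,0],"spin":0}
  gripper: 82

```text
time: 9.15
tool_pos: [429.9, 401.1, 251.7]
tcp_rot: [-3.141, -0.004, 0.457]
contact_force: [0.5, 0.5, 0.3]
grip_width: 75.6
finger_force: 0.0
```

Run:
```python
from h import *
plan((615,-2,250,-.337))
```

```text
at [429.9 401.1 251.7] 0.457 t 9.15
  shift total [-0.146  5.543  0.022] |mm| 444 spin total 7.94
```

Emit:
jog_arm:
  targets:
    - {"xyz":[0,0.2,0],"spin":0}
    - {"xyz":[0,0.5,0],"spin":0}
    - {"xyz":[0,0.6,0],"spin":0}
    - {"xyz":[0,0.6,0],"spin":0}
    - {"xyz":[0,0.65,0],"spin":0}
    - {"xyz":[0,0.65,0],"spin":0}
    - {"xyz":[-0.05,0.65,0],"spin":0}
    - {"xyz":[-0.05,0.65,0],"spin":0}
    - {"xyz":[-0.05,0.6,0],"spin":0}
    - {"xyz":[0,0.4,0],"spin":0}

```text
time: 10.4
tool_pos: [612.5, -2.9, 248.5]
tcp_rot: [-3.141, 0.002, 0.454]
contact_force: [0.9, 0.7, -0.2]
grip_width: 75.3
finger_force: 0.0
```

Emit:
jog_arm:
  targets:
    - {"xyz":[0,0.04,0],"spin":0.9}
    - {"xyz":[0,0,0],"spin":0.9}
    - {"xyz":[0,0,0],"spin":0.9}
    - {"xyz":[0,0,0],"spin":0.9}
    - {"xyz":[0,0,0],"spin":0.9}
    - {"xyz":[0,0,0],"spin":0.9}
    - {"xyz":[0,0,0],"spin":0.9}
    - {"xyz":[0,0,0],"spin":0.9}
    - {"xyz":[0,0,0],"spin":0.74}
    - {"xyz":[0,0,0],"spin":0}

```text
time: 11.65
tool_pos: [613.5, -3.2, 248.8]
tcp_rot: [3.141, 0.002, -0.337]
contact_force: [0.3, -0.6, -0.5]
grip_width: 75.4
finger_force: 0.0
```

Run:
```python
from h import *
w=bot.capture("wrist");cv2.imwrite("pics/w3.png",w)
print("z140");quads("wrist",140,14,225,600,w)
print("z50");quads("wrist",50,14,200,600,w)
plan((629.5,-6,250,-.337))
```

```text
z140
[314. 218.] ctr 630.4 -6.4 size 47.3 47.8 ang 70.7
[ 26. 168.] ctr 735.2 195.9 size 45.7 136.9 ang 58.2
[475. 100.] ctr 674.6 -145.0 size 71.2 51.3 ang 2.3
[174.  10.] ctr 799.8 36.5 size 59.3 20.0 ang 78.4
z50
[423. 260.] ctr 530.9 -94.8 size 145.9 48.9 ang 77.2
[314. 218.] ctr 612.8 -0.1 size 63.6 64.0 ang 70.8
[ 26. 168.] ctr 753.2 270.7 size 61.2 183.4 ang 58.2
[475. 100.] ctr 671.9 -185.6 size 96.1 69.4 ang 2.4
[226.  49.] ctr 790.6 24.4 size 30.4 46.8 ang 87.4
[174.  10.] ctr 839.4 57.4 size 79.3 26.8 ang 78.4
at [613.6  -3.1 249. ] -0.336 t 11.7
  shift total [ 0.2   -0.031 -0.013] |mm| 16 spin total 0.01
```

Emit:
jog_arm:
  targets:
    - {"xyz":[0.21,-0.025,0],"spin":0.0}
    - {"xyz":[0,0,0.2],"spin":0}
    - {"xyz":[0,0,0.4],"spin":0}
    - {"xyz":[0,0,0.45],"spin":0}
    - {"xyz":[0,0,0.4],"spin":0}
    - {"xyz":[0,0,0.3],"spin":0}
    - {"xyz":[0,0,0.15],"spin":0}
    - {"xyz":[0,0,0.05],"spin":0}
    - {"xyz":[0,0,0],"spin":0}
    - {"xyz":[0,0,0],"spin":0}

```text
time: 12.95
tool_pos: [631.1, -6.1, 94.9]
tcp_rot: [-3.141, -0.002, -0.337]
contact_force: [-0.8, -0.0, -1.1]
grip_width: 75.5
finger_force: 0.0
```

Emit:
jog_arm:
  targets:
    - {"xyz":[0,0,0],"spin":0}
    - {"xyz":[0,0,0],"spin":0}
    - {"xyz":[0,0,0],"spin":0}
    - {"xyz":[0,0,0],"spin":0}
    - {"xyz":[0,0,0],"spin":0}
    - {"xyz":[0,0,-0.1],"spin":0}
    - {"xyz":[0,0,-0.2],"spin":0}
    - {"xyz":[0,0,-0.25],"spin":0}
    - {"xyz":[0,0,-0.2],"spin":0}
    - {"xyz":[0,0,-0.1],"spin":0}
  gripper: 20

```text
time: 14.2
tool_pos: [631.1, -6.0, 163.5]
tcp_rot: [-3.141, -0.002, -0.337]
contact_force: [0.2, 0.0, -2.6]
grip_width: 50.2
finger_force: 29.9
```

Run:
```python
from h import *
plan((480,5,160,None),(505,315,160,None),(505,315,99,None))
```

```text
at [631.1  -6.  163.5] -0.337 t 14.2
  shift total [-1.827  0.495  0.044] |mm| 151 spin total -0.0
  shift total [-0.987 -3.76   0.   ] |mm| 311 spin total -0.0
  shift total [ 0.    -0.     0.762] |mm| 61 spin total -0.0
```

Emit:
jog_arm:
  targets:
    - {"xyz":[-0.1,0.03,0],"spin":0}
    - {"xyz":[-0.25,0.07,0],"spin":0}
    - {"xyz":[-0.35,0.1,0],"spin":0}
    - {"xyz":[-0.4,0.1,0],"spin":0}
    - {"xyz":[-0.35,0.1,0],"spin":0}
    - {"xyz":[-0.25,0.07,0],"spin":0}
    - {"xyz":[-0.13,0.03,0],"spin":0}
    - {"xyz":[-0.03,-0.1,0],"spin":0}
    - {"xyz":[-0.06,-0.25,0],"spin":0}
    - {"xyz":[-0.1,-0.38,0],"spin":0}

```text
time: 15.45
tool_pos: [485.2, 65.4, 161.8]
tcp_rot: [-3.141, -0.001, -0.339]
contact_force: [0.2, -0.1, -2.9]
grip_width: 50.5
finger_force: 29.9
```

Emit:
jog_arm:
  targets:
    - {"xyz":[-0.13,-0.5,0],"spin":0}
    - {"xyz":[-0.13,-0.5,0],"spin":0}
    - {"xyz":[-0.13,-0.5,0],"spin":0}
    - {"xyz":[-0.13,-0.5,0],"spin":0}
    - {"xyz":[-0.12,-0.46,0],"spin":0}
    - {"xyz":[-0.09,-0.34,0],"spin":0}
    - {"xyz":[-0.05,-0.17,0],"spin":0}
    - {"xyz":[-0.02,-0.06,0.1],"spin":0}
    - {"xyz":[0,0,0.15],"spin":0}
    - {"xyz":[0,0,0.1],"spin":0}

```text
time: 16.7
tool_pos: [503.6, 313.6, 132.5]
tcp_rot: [3.14, 0.001, -0.338]
contact_force: [0.2, -0.2, -3.3]
grip_width: 49.9
finger_force: 29.9
```

Emit:
jog_arm:
  targets:
    - {"xyz":[0,0,0.15],"spin":0}
    - {"xyz":[0,0,0.12],"spin":0}
    - {"xyz":[0,0,0.08],"spin":0}
    - {"xyz":[0,0,0.04],"spin":0}
    - {"xyz":[0,0,0.03],"spin":0}
    - {"xyz":[0,0,0.02],"spin":0}
    - {"xyz":[0,0,0.01],"spin":0}
    - {"xyz":[0,0,0],"spin":0}
    - {"xyz":[0,0,0],"spin":0}
    - {"xyz":[0,0,0],"spin":0}

```text
time: 17.95
tool_pos: [504.3, 314.8, 99.0]
tcp_rot: [-3.141, -0.001, -0.337]
contact_force: [-2.2, -2.0, 5.0]
grip_width: 50.3
finger_force: 30.0
```

Emit:
jog_arm:
  targets:
    - {"xyz":[0,0,0],"spin":0}
    - {"xyz":[0,0,0],"spin":0}
    - {"xyz":[0,0,0],"spin":0}
    - {"xyz":[0,0,-0.1],"spin":0}
    - {"xyz":[0,0,-0.3],"spin":0}
    - {"xyz":[0,0,-0.45],"spin":0}
    - {"xyz":[0,0,-0.45],"spin":-0.4}
    - {"xyz":[0,0,-0.4],"spin":-0.9}
    - {"xyz":[0,0,-0.2],"spin":-0.95}
    - {"xyz":[0,0,0],"spin":-0.95}
  gripper: 82

```text
time: 19.2
tool_pos: [504.7, 315.1, 252.4]
tcp_rot: [-3.14, -0.004, -0.014]
contact_force: [0.3, 0.6, 0.3]
grip_width: 75.8
finger_force: 0.0
```

Emit:
jog_arm:
  targets:
    - {"xyz":[0,0,0],"spin":-1}
    - {"xyz":[0,0,0],"spin":-1}
    - {"xyz":[0,0,0],"spin":-1}
    - {"xyz":[0,0,0],"spin":-1}
    - {"xyz":[0,0,0],"spin":-1}
    - {"xyz":[0,0,0],"spin":-1}
    - {"xyz":[0,0,0],"spin":-1}
    - {"xyz":[0,0,0],"spin":-1}
    - {"xyz":[0,0,0],"spin":-1}
    - {"xyz":[0,0,0],"spin":-1}

```text
time: 20.45
tool_pos: [504.0, 314.8, 250.5]
tcp_rot: [3.141, -0.0, 0.986]
contact_force: [-0.9, 0.4, -0.5]
grip_width: 74.9
finger_force: 0.0
```

Run:
```python
from h import *
plan((520,-139,250,1.348))
montage("pics/m4.png",bot.capture("scene"),bot.capture("side"))
```

```text
at [504.  314.8 250.5] 0.986 t 20.45
  shift total [-4.62   3.297  0.006] |mm| 454 spin total -3.62
```

Emit:
jog_arm:
  targets:
    - {"xyz":[-0.2,0.15,0],"spin":0}
    - {"xyz":[-0.42,0.3,0],"spin":0}
    - {"xyz":[-0.52,0.37,0],"spin":0}
    - {"xyz":[-0.55,0.39,0],"spin":0}
    - {"xyz":[-0.55,0.39,0],"spin":0}
    - {"xyz":[-0.55,0.39,0],"spin":0}
    - {"xyz":[-0.55,0.39,0],"spin":0}
    - {"xyz":[-0.55,0.39,0],"spin":0}
    - {"xyz":[-0.45,0.33,0],"spin":0}
    - {"xyz":[-0.28,0.2,0],"spin":0}

```text
time: 21.8
tool_pos: [517.6, -142.4, 250.1]
tcp_rot: [3.141, 0.001, 0.978]
contact_force: [0.7, -0.5, 0.4]
grip_width: 75.4
finger_force: 0.0
```

Emit:
jog_arm:
  targets:
    - {"xyz":[0,0,0],"spin":-0.9}
    - {"xyz":[0,0,0],"spin":-0.9}
    - {"xyz":[0,0,0],"spin":-0.9}
    - {"xyz":[0,0,0],"spin":-0.92}
    - {"xyz":[0,0,0.2],"spin":0}
    - {"xyz":[0,0,0.4],"spin":0}
    - {"xyz":[0,0,0.2],"spin":0}
    - {"xyz":[0,0,0],"spin":0}
    - {"xyz":[0,0,0],"spin":0}
    - {"xyz":[0,0,0],"spin":0}

```text
time: 23.05
tool_pos: [519.0, -139.6, 187.0]
tcp_rot: [3.14, 0.0, 1.344]
contact_force: [0.3, -0.2, 0.4]
grip_width: 75.5
finger_force: 0.0
```

Run:
```python
from h import *
w=bot.capture("wrist");cv2.imwrite("pics/w5.png",w)
print("z50");quads("wrist",50,14,200,600,w)
plan((520,-139,6,1.348))
montage("pics/m4.png",bot.capture("scene"),bot.capture("side"),w)
```

```text
z50
[479. 248.] ctr 656.1 -186.9 size 93.4 68.0 ang 2.1
[190. 194.] ctr 425.1 -87.4 size 150.8 48.3 ang 86.1
[315. 168.] ctr 530.8 -90.3 size 136.7 48.1 ang 77.4
at [ 519.  -139.5  186.8] 1.345 t 23.1
  shift total [0.009 0.011 2.26 ] |mm| 181 spin total -0.03
```

View pics/m4.png

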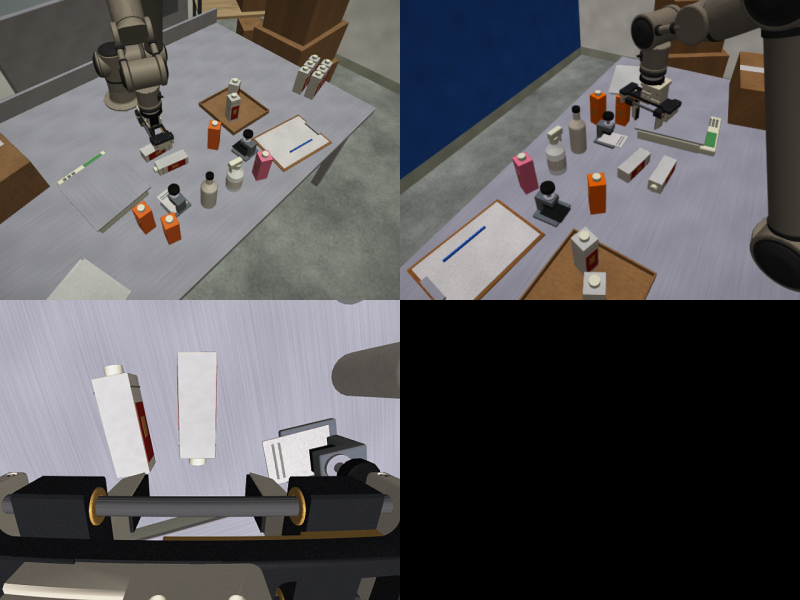

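Emit:
jog_arm:
  targets:
    - {"xyz":[0.01,0.01,0.2],"spin":0}
    - {"xyz":[0,0,0.4],"spin":0}
    - {"xyz":[0,0,0.45],"spin":0}
    - {"xyz":[0,0,0.45],"spin":0}
    - {"xyz":[0,0,0.35],"spin":0}
    - {"xyz":[0,0,0.25],"spin":0}
    - {"xyz":[0,0,0.12],"spin":0}
    - {"xyz":[0,0,0.03],"spin":0}
    - {"xyz":[0,0,0],"spin":0}
    - {"xyz":[0,0,0],"spin":0}

```text
time: 24.45
tool_pos: [520.1, -138.8, 6.7]
tcp_rot: [3.14, 0.0, 1.345]
contact_force: [0.4, -0.5, -0.4]
grip_width: 75.6
finger_force: 0.0
```

Emit:
jog_arm:
  targets:
    - {"xyz":[0,0,0],"spin":0}
    - {"xyz":[0,0,0],"spin":0}
    - {"xyz":[0,0,0],"spin":0}
    - {"xyz":[0,0,0],"spin":0}
    - {"xyz":[0,0,0],"spin":0}
    - {"xyz":[0,0,0],"spin":0}
    - {"xyz":[0,0,0],"spin":0}
    - {"xyz":[0,0,0],"spin":0}
    - {"xyz":[0,0,0],"spin":0}
    - {"xyz":[0,0,0],"spin":0}
  gripper: 20

```text
time: 25.7
tool_pos: [519.6, -138.6, 6.0]
tcp_rot: [3.142, 0.0, 1.345]
contact_force: [-2.0, 0.2, 5.3]
grip_width: 49.9
finger_force: 30.0
```

Emit:
jog_arm:
  targets:
    - {"xyz":[0.03,0,-0.11],"spin":0}
    - {"xyz":[0.037,0,-0.117],"spin":0}
    - {"xyz":[0.05,0,-0.107],"spin":0}
    - {"xyz":[0.052,0,-0.107],"spin":0}
    - {"xyz":[0.067,0,-0.098],"spin":0}
    - {"xyz":[0.067,0,-0.097],"spin":0}
    - {"xyz":[0.08,0,-0.088],"spin":0}
    - {"xyz":[0.083,0,-0.084],"spin":0}
    - {"xyz":[0,0,0],"spin":0}
    - {"xyz":[0,0,0],"spin":0}

```text
time: 26.95
tool_pos: [527.8, -102.3, 70.4]
tcp_rot: [-3.141, 0.0, 1.345]
contact_force: [-1.0, 0.0, -3.9]
grip_width: 50.2
finger_force: 30.0
```

Run:
```python
from h import *
s,d,w=bot.capture("scene"),bot.capture("side"),bot.capture("wrist")
cv2.imwrite("pics/s6.png",s);cv2.imwrite("pics/d6.png",d);cv2.imwrite("pics/w6.png",w)
c,f=cal("side"); u,v=proj(c,f,(535,-90,40)).astype(int); c,f=cal("scene"); p,q=proj(c,f,(535,-90,40)).astype(int)
montage("pics/m6.png",d[v-75:v+75,u-100:u+100],s[q-75:q+75,p-100:p+100])
```

```text
(no output)
```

View pics/m6.png

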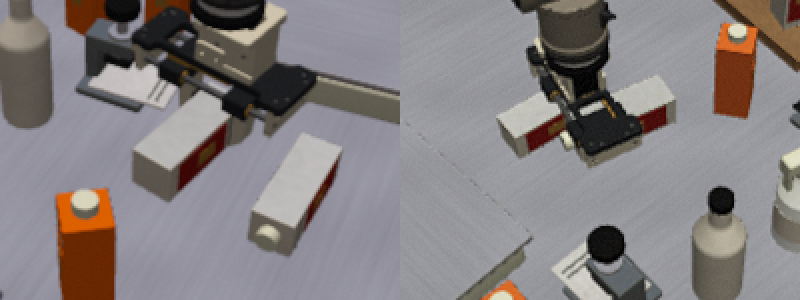

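Emit:
jog_arm:
  targets:
    - {"xyz":[0,0,0.1],"spin":0}
    - {"xyz":[0,0,0.2],"spin":0}
    - {"xyz":[0,0,0.2],"spin":0}
    - {"xyz":[0,0,0.15],"spin":0}
    - {"xyz":[0,0,0.09],"spin":0}
    - {"xyz":[0,0,0.04],"spin":0}
    - {"xyz":[0,0,0.015],"spin":0}
    - {"xyz":[0,0,0],"spin":0}
    - {"xyz":[0,0,0],"spin":0}
    - {"xyz":[0,0,0],"spin":0}

```text
time: 28.35
tool_pos: [528.1, -102.3, 7.2]
tcp_rot: [3.141, 0.0, 1.345]
contact_force: [-0.7, -0.0, -4.2]
grip_width: 49.9
finger_force: 30.0
```

Emit:
jog_arm:
  targets:
    - {"xyz":[0,0,0],"spin":0}
    - {"xyz":[0,0,0],"spin":0}
    - {"xyz":[0,0,0],"spin":0}
    - {"xyz":[0,0,-0.1],"spin":0}
    - {"xyz":[0,0,-0.4],"spin":0}
    - {"xyz":[0,0,-0.5],"spin":0}
    - {"xyz":[0,0,-0.5],"spin":0}
    - {"xyz":[0,0,-0.4],"spin":0}
    - {"xyz":[0,0,-0.2],"spin":0}
    - {"xyz":[0,0,0],"spin":0}
  gripper: 82

```text
time: 29.6
tool_pos: [528.6, -102.5, 176.7]
tcp_rot: [3.138, 0.0, 1.345]
contact_force: [-0.2, -1.1, -0.7]
grip_width: 75.6
finger_force: 0.0
```

Run:
```python
from h import *
w=bot.capture("wrist");cv2.imwrite("pics/w7.png",w)
print("z50");quads("wrist",50,14,200,600,w)
plan((520,-139,6,1.348))
c,f=cal("wrist")
# detail: far-end and near-end midpoints of nearest blob
h=cv2.cvtColor(w,cv2.COLOR_BGR2HSV); m=((h[...,1]<14)&(h[...,2]>200)).astype(np.uint8)*255
for k in cv2.findContours(m,cv2.RETR_EXTERNAL,cv2.CHAIN_APPROX_NONE)[0]:
    if cv2.contourArea(k)<5000: continue
    a=cv2.approxPolyDP(k,6,True)[:,0]; print([ (tuple(q),tuple(np.round(onz(c,f,*q,50)[:2]))) for q in a.tolist()])
```

```text
z50
[476. 278.] ctr 655.0 -170.8 size 92.2 46.0 ang 2.4
[187. 232.] ctr 425.4 -79.6 size 109.4 48.2 ang 86.2
[313. 170.] ctr 538.6 -54.0 size 136.2 47.6 ang 77.6
at [ 528.  -102.3  175.4] 1.345 t 29.65
  shift total [-0.47   0.006  2.117] |mm| 174 spin total -0.03
[((200, 167), (np.float64(452.0), np.float64(-27.0))), ((145, 176), (np.float64(406.0), np.float64(-24.0))), ((178, 300), (np.float64(398.0), np.float64(-132.0))), ((226, 276), (np.float64(446.0), np.float64(-120.0)))]
[((283, 84), (np.float64(531.0), np.float64(17.0))), ((287, 257), (np.float64(501.0), np.float64(-115.0))), ((342, 256), (np.float64(547.0), np.float64(-125.0))), ((344, 84), (np.float64(576.0), np.float64(7.0)))]
```

Emit:
jog_arm:
  targets:
    - {"xyz":[-0.14,0,0.1],"spin":0}
    - {"xyz":[-0.15,0,0.35],"spin":0}
    - {"xyz":[0,0,0.45],"spin":0}
    - {"xyz":[0,0,0.4],"spin":0}
    - {"xyz":[0,0,0.23],"spin":0}
    - {"xyz":[0,0,0.1],"spin":0}
    - {"xyz":[0,0,0.02],"spin":0}
    - {"xyz":[0,0,0],"spin":0}
    - {"xyz":[0,0,0],"spin":0}
    - {"xyz":[0,0,0],"spin":0}

```text
time: 30.9
tool_pos: [523.0, -125.0, 43.5]
tcp_rot: [3.141, 0.0, 1.345]
contact_force: [0.5, -0.6, 0.2]
grip_width: 75.3
finger_force: 0.0
```

Emit:
jog_arm:
  targets:
    - {"xyz":[0,0,0],"spin":0}
    - {"xyz":[0,0,0],"spin":0}
    - {"xyz":[0,0,0],"spin":0}
    - {"xyz":[0,0,0],"spin":0}
    - {"xyz":[0,0,0],"spin":0}
    - {"xyz":[0,0,0],"spin":0}
    - {"xyz":[0,0,0],"spin":0}
    - {"xyz":[0,0,0],"spin":0}
    - {"xyz":[0,0,0],"spin":0}
    - {"xyz":[0,0,0],"spin":0}
  gripper: 20

```text
time: 32.15
tool_pos: [522.8, -124.9, 43.0]
tcp_rot: [3.141, 0.0, 1.345]
contact_force: [0.9, -0.3, 0.3]
grip_width: 49.2
finger_force: 30.0
```

Emit:
jog_arm:
  targets:
    - {"xyz":[0.05,0,-0.13],"spin":0}
    - {"xyz":[0.0625,0,-0.13],"spin":0}
    - {"xyz":[0.07,0,-0.12],"spin":0}
    - {"xyz":[0.08,0,-0.12],"spin":0}
    - {"xyz":[0.09,0,-0.107],"spin":0}
    - {"xyz":[0.0975,0,-0.105],"spin":0}
    - {"xyz":[0.107,0,-0.09],"spin":0}
    - {"xyz":[0.112,0,-0.089],"spin":0}
    - {"xyz":[0.0,0,0],"spin":0}
    - {"xyz":[0,0,0],"spin":0}

```text
time: 33.4
tool_pos: [534.8, -72.8, 114.1]
tcp_rot: [3.141, 0.0, 1.345]
contact_force: [1.2, 0.3, -3.2]
grip_width: 49.4
finger_force: 30.0
```

Run:
```python
from h import *
s,d,w=bot.capture("scene"),bot.capture("side"),bot.capture("wrist")
c,f=cal("side"); u,v=proj(c,f,(540,-60,60)).astype(int); c,f=cal("scene"); p,q=proj(c,f,(540,-60,60)).astype(int)
montage("pics/m8.png",d[v-75:v+75,u-100:u+100],s[q-75:q+75,p-100:p+100])
print(bot.get_obs()["contact_force"],bot.get_obs()["moment"])
```

```text
[-0.33322481 -0.62250735 -3.13889834] [-0.20588309 -0.23676517 -0.02642776]
```

View pics/m8.png

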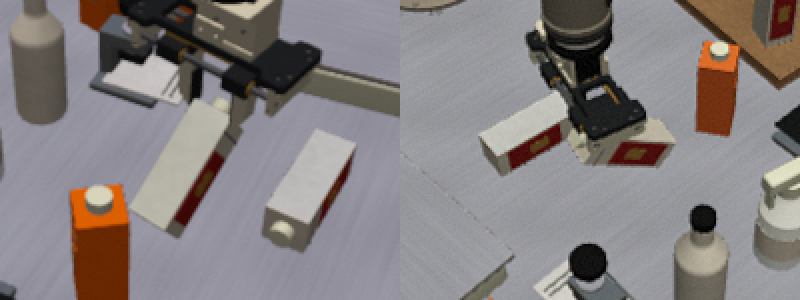

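Emit:
jog_arm:
  targets:
    - {"xyz":[0.12,0,-0.072],"spin":0}
    - {"xyz":[0.124,0,-0.072],"spin":0}
    - {"xyz":[0.13,0,-0.054],"spin":0}
    - {"xyz":[0.134,0,-0.05],"spin":0}
    - {"xyz":[0.138,0,-0.033],"spin":0}
    - {"xyz":[0.138,0,-0.028],"spin":0}
    - {"xyz":[0.14,0,-0.012],"spin":0}
    - {"xyz":[0.14,0,-0.005],"spin":0}
    - {"xyz":[0,0,0],"spin":0}
    - {"xyz":[0,0,0],"spin":0}

```text
time: 34.8
tool_pos: [553.6, 10.2, 140.0]
tcp_rot: [-3.141, 0.0, 1.345]
contact_force: [-0.5, -0.2, -3.9]
grip_width: 49.1
finger_force: 30.0
```

Run:
```python
from h import *
s,d,w=bot.capture("scene"),bot.capture("side"),bot.capture("wrist")
cv2.imwrite("pics/d9.png",d)
c,f=cal("side"); u,v=proj(c,f,(555,0,60)).astype(int); c,f=cal("scene"); p,q=proj(c,f,(555,0,60)).astype(int)
montage("pics/m9.png",d[v-75:v+75,u-100:u+100],s[q-75:q+75,p-100:p+100])
print(bot.get_obs()["contact_force"],bot.get_obs()["moment"])
# tilt estimate: red label orientation in side view
```

```text
[ 0.39409124 -1.75682267 -4.08312341] [-2.51918952e-01  6.11542479e-05 -2.80686452e-02]
```

View pics/m9.png

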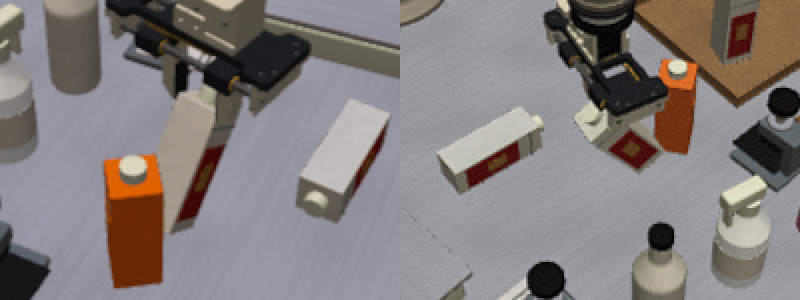

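Emit:
jog_arm:
  targets:
    - {"xyz":[-0.4,0,-0.6],"spin":0}
    - {"xyz":[-0.4,0,0],"spin":0}
    - {"xyz":[0.5,0,-0.5],"spin":0}
    - {"xyz":[-0.5,0,0.5],"spin":0}
    - {"xyz":[0.5,0,-0.5],"spin":0}
    - {"xyz":[-0.5,0,0.5],"spin":0}
    - {"xyz":[0.5,0,-0.5],"spin":0}
    - {"xyz":[-0.5,0,0.5],"spin":0}
    - {"xyz":[0,0,0],"spin":0}
    - {"xyz":[0,0,0],"spin":0}

```text
time: 36.2
tool_pos: [539.7, -52.3, 188.8]
tcp_rot: [3.141, -0.0, 1.343]
contact_force: [0.8, 0.3, -4.0]
grip_width: 48.2
finger_force: 30.0
```

```bash
cat >> h.py <<'E'
def tilt(p=None):
    """edge lines of carton seen in 'side': compare with projected axis at hypothetical tilt angles (numbers only)"""
    pass
E
python3 - <<'E'
from h import *
d=bot.capture("side"); w=bot.capture("wrist"); s=bot.capture("scene"); cv2.imwrite("pics/d10.png",d); cv2.imwrite("pics/s10.png",s)
o=bot.get_obs(); t=o["tool_pos"]; yaw=o["tcp_rot"][2]; print(t,o["contact_force"],o["grip_width"])
# red label: seen in side and scene views on the -y_tool/+... faces; fit its PCA, triangulate ends by predicted direction
for n,im in (("side",d),("scene",s)):
    c,f=cal(n); h=cv2.cvtColor(im,cv2.COLOR_BGR2HSV)
    m=(((h[...,0]<8)|(h[...,0]>172))&(h[...,1]>130)&(h[...,2]>40)).astype(np.uint8)*255
    for k in cv2.findContours(m,cv2.RETR_EXTERNAL,cv2.CHAIN_APPROX_NONE)[0]:
        if cv2.contourArea(k)>80: print(n,"area",cv2.contourArea(k),np.round(cv2.boxPoints(cv2.minAreaRect(k))).tolist())
    for th in (30,50,60,70,80,90):
        a=np.radians(th); ax=np.array([np.cos(yaw)*np.cos(a),np.sin(yaw)*np.cos(a),-np.sin(a)])
        p0=np.array([t[0],t[1],t[2]+4]); print(" ",n,th,np.round(proj(c,f,p0)),np.round(proj(c,f,p0+ax*136)))
E
```

```text
[540.15047772 -51.69254769 189.23556544] [ 0.48384609  0.44850399 -4.15977444] 47.989459028742274
side area 423.5 [[296.0, 399.0], [315.0, 398.0], [317.0, 433.0], [298.0, 434.0]]
side area 1126.0 [[182.0, 258.0], [210.0, 252.0], [222.0, 305.0], [194.0, 311.0]]
side area 227.0 [[365.0, 271.0], [376.0, 232.0], [383.0, 234.0], [372.0, 273.0]]
  side 30 [368. 214.] [330. 270.]
  side 50 [368. 214.] [340. 274.]
  side 60 [368. 214.] [345. 274.]
  side 70 [368. 214.] [351. 271.]
  side 80 [368. 214.] [358. 267.]
  side 90 [368. 214.] [364. 262.]
scene area 461.0 [[398.0, 283.0], [411.0, 245.0], [436.0, 253.0], [424.0, 292.0]]
scene area 206.5 [[236.0, 249.0], [263.0, 233.0], [267.0, 240.0], [240.0, 256.0]]
scene area 250.5 [[282.0, 237.0], [295.0, 228.0], [305.0, 242.0], [293.0, 251.0]]
scene area 186.5 [[368.0, 191.0], [372.0, 168.0], [382.0, 169.0], [379.0, 192.0]]
  scene 30 [284. 212.] [325. 214.]
  scene 50 [284. 212.] [315. 227.]
  scene 60 [284. 212.] [309. 233.]
  scene 70 [284. 212.] [302. 238.]
  scene 80 [284. 212.] [295. 242.]
  scene 90 [284. 212.] [287. 246.]
```

Run:
```python
from h import *
plan((540,-52,240,None),(520,-342,240,None),(520,-342,212,None))
c,f=cal("side"); im=cv2.imread("pics/d10.png")
```

```text
at [540.2 -51.7 189.2] 1.345 t 36.35
  shift total [-0.004 -0.001 -0.635] |mm| 51 spin total -0.0
  shift total [-3.589  0.569  0.   ] |mm| 291 spin total -0.0
  shift total [0.   0.   0.35] |mm| 28 spin total -0.0
```

Emit:
jog_arm:
  targets:
    - {"xyz":[0,0,-0.1],"spin":0}
    - {"xyz":[0,0,-0.2],"spin":0}
    - {"xyz":[0,0,-0.2],"spin":0}
    - {"xyz":[-0.05,0,-0.12],"spin":0}
    - {"xyz":[-0.2,0,-0.02],"spin":0}
    - {"xyz":[-0.35,0,0],"spin":0}
    - {"xyz":[-0.45,0,0],"spin":0}
    - {"xyz":[-0.45,0,0],"spin":0}
    - {"xyz":[-0.45,0,0],"spin":0}
    - {"xyz":[-0.45,0,0],"spin":0}

```text
time: 37.6
tool_pos: [495.3, -241.2, 239.0]
tcp_rot: [-3.141, 0.0, 1.344]
contact_force: [0.5, 0.3, -3.5]
grip_width: 48.5
finger_force: 30.0
```

Emit:
jog_arm:
  targets:
    - {"xyz":[-0.4,0.1,0],"spin":0}
    - {"xyz":[-0.35,0.15,0],"spin":0}
    - {"xyz":[-0.25,0.15,0],"spin":0}
    - {"xyz":[-0.15,0.12,0],"spin":0}
    - {"xyz":[-0.04,0.05,0],"spin":0}
    - {"xyz":[0,0,0.1],"spin":0}
    - {"xyz":[0,0,0.12],"spin":0}
    - {"xyz":[0,0,0.06],"spin":0}
    - {"xyz":[0,0,0],"spin":0}
    - {"xyz":[0,0,0],"spin":0}

```text
time: 38.85
tool_pos: [519.7, -342.2, 217.5]
tcp_rot: [3.141, 0.0, 1.345]
contact_force: [-0.3, -0.2, -3.4]
grip_width: 48.1
finger_force: 30.0
```

Run:
```python
from h import *
d=bot.capture("side"); s=bot.capture("scene")
cv2.imwrite("pics/d11.png",d);cv2.imwrite("pics/s11.png",s)
o=bot.get_obs(); print(o["tool_pos"],o["contact_force"])
c,f=cal("side"); u,v=proj(c,f,(520,-320,140)).astype(int); c,f=cal("scene"); p,q=proj(c,f,(520,-320,140)).astype(int)
u=max(u,100);v=max(v,75);p=max(p,100)
montage("pics/m11.png",d[v-75:v+75,u-100:u+100],s[q-75:q+75,p-100:p+100])
```

```text
[ 519.72882134 -342.30563533  217.57422472] [ 0.34471127  0.79170033 -4.36214973]
```

View pics/m11.png

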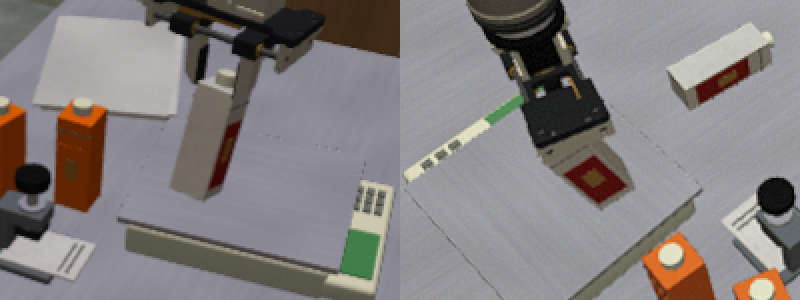

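Emit:
jog_arm:
  targets:
    - {"xyz":[0,0,0.05],"spin":0}
    - {"xyz":[0,0,0.04],"spin":0}
    - {"xyz":[0.06,0,0.01],"spin":0}
    - {"xyz":[0.08,0,0.01],"spin":0}
    - {"xyz":[0.1,0,0.015],"spin":0}
    - {"xyz":[0.1,0,0.015],"spin":0}
    - {"xyz":[0.1,0,0.02],"spin":0}
    - {"xyz":[0.1,0,0.025],"spin":0}
    - {"xyz":[0,0,0],"spin":0}
    - {"xyz":[0,0,0],"spin":0}

```text
time: 40.2
tool_pos: [530.5, -302.1, 207.2]
tcp_rot: [3.134, 0.006, 1.345]
contact_force: [-3.7, -1.0, 17.5]
grip_width: 48.7
finger_force: 30.1
```

Run:
```python
from h import *
d=bot.capture("side"); s=bot.capture("scene")
o=bot.get_obs(); print(o["tool_pos"],o["contact_force"],o["moment"])
t=o["tool_pos"]; yaw=o["tcp_rot"][2]
for n,im in (("side",d),("scene",s)):
    c,f=cal(n); h=cv2.cvtColor(im,cv2.COLOR_BGR2HSV)
    m=(((h[...,0]<8)|(h[...,0]>172))&(h[...,1]>130)&(h[...,2]>40)).astype(np.uint8)*255
    q=proj(c,f,(t[0],t[1],140))
    for k in cv2.findContours(m,cv2.RETR_EXTERNAL,cv2.CHAIN_APPROX_NONE)[0]:
        b=cv2.boxPoints(cv2.minAreaRect(k))
        if cv2.contourArea(k)>60 and np.linalg.norm(b.mean(0)-q)<80: print(n,"area",cv2.contourArea(k),np.round(b).tolist())
    for th in (60,70,80,90,100):
        a=np.radians(th); ax=np.array([np.cos(yaw)*np.cos(a),np.sin(yaw)*np.cos(a),-np.sin(a)])
        p0=np.array([t[0],t[1],t[2]+4])+ax*35; e=proj(c,f,p0+ax*60)-proj(c,f,p0); print(" ",n,th,np.round(proj(c,f,p0)),np.round(e,1),"ratio",round(e[0]/e[1],2))
cv2.imwrite("pics/s12.png",s);cv2.imwrite("pics/d12.png",d)
```

```text
[ 530.43167113 -302.20278898  207.21627985] [-4.14249829 -1.6019869  17.92720706] [-0.32565208  0.67512383  0.04020303]
side area 97.0 [[418.0, 195.0], [424.0, 161.0], [430.0, 162.0], [425.0, 196.0]]
  side 60 [409. 163.] [-9.6 23.9] ratio -0.4
  side 70 [411. 163.] [-7.6 23.5] ratio -0.32
  side 80 [412. 162.] [-5.4 22.5] ratio -0.24
  side 90 [413. 161.] [-3.2 20.8] ratio -0.15
  side 100 [415. 160.] [-0.9 18.6] ratio -0.05
scene area 320.5 [[184.0, 285.0], [201.0, 280.0], [207.0, 300.0], [191.0, 306.0]]
scene area 203.0 [[236.0, 249.0], [263.0, 233.0], [267.0, 240.0], [240.0, 256.0]]
  scene 60 [203. 266.] [16.3  7.7] ratio 2.13
  scene 70 [201. 267.] [13.  10.2] ratio 1.27
  scene 80 [199. 269.] [ 9.3 12.5] ratio 0.75
  scene 90 [196. 270.] [ 5.4 14.5] ratio 0.37
  scene 100 [194. 271.] [ 1.2 16.1] ratio 0.08
```

Emit:
jog_arm:
  targets:
    - {"xyz":[0,0,-0.03],"spin":0}
    - {"xyz":[0,0,0],"spin":0}
    - {"xyz":[0,0,0],"spin":0}
    - {"xyz":[0,0,0],"spin":0}
    - {"xyz":[0,0,0],"spin":0}
    - {"xyz":[0,0,0],"spin":0}
    - {"xyz":[0,0,0],"spin":0}
    - {"xyz":[0,0,0],"spin":0}
    - {"xyz":[0,0,0],"spin":0}
    - {"xyz":[0,0,0],"spin":0}

```text
time: 41.55
tool_pos: [530.3, -301.6, 207.4]
tcp_rot: [3.136, 0.003, 1.345]
contact_force: [-1.4, -1.6, 9.1]
grip_width: 48.5
finger_force: 30.0
```

Emit:
jog_arm:
  targets:
    - {"xyz":[0,0,0],"spin":0}
    - {"xyz":[0,0,0],"spin":0}
    - {"xyz":[0,0,0],"spin":0}
    - {"xyz":[0,0,0],"spin":0}
    - {"xyz":[0,0,-0.1],"spin":0}
    - {"xyz":[0,0,-0.2],"spin":0}
    - {"xyz":[0,0,-0.3],"spin":0}
    - {"xyz":[0,0,-0.3],"spin":0}
    - {"xyz":[0,0,-0.1],"spin":0}
    - {"xyz":[0,0,0],"spin":0}
  gripper: 82

```text
time: 42.8
tool_pos: [529.4, -300.2, 285.4]
tcp_rot: [3.14, 0.001, 1.345]
contact_force: [-0.3, -0.5, -1.0]
grip_width: 75.6
finger_force: 0.0
```

Run:
```python
from h import *
w=bot.capture("wrist"); s=bot.capture("scene"); d=bot.capture("side")
for n,i in zip("wsd",(w,s,d)): cv2.imwrite(f"pics/{n}13.png",i)
print("wrist z210");quads("wrist",210,14,200,600,w)
plan((435,-30,250,1.5))
c,f=cal("scene"); p,q=proj(c,f,(520,-320,140)).astype(int)
h=cv2.cvtColor(s,cv2.COLOR_BGR2HSV); m=(((h[...,0]<8)|(h[...,0]>172))&(h[...,1]>130)&(h[...,2]>40)).astype(np.uint8)*255
for k in cv2.findContours(m,cv2.RETR_EXTERNAL,cv2.CHAIN_APPROX_NONE)[0]:
    if cv2.contourArea(k)>100: print(cv2.contourArea(k),np.round(cv2.boxPoints(cv2.minAreaRect(k))).tolist())
```

```text
wrist z210
[316. 284.] ctr 524.9 -321.5 size 44.6 47.3 ang 77.4
[416.  95.] ctr 612.6 -213.7 size 56.6 41.3 ang 2.0
[172.  53.] ctr 473.4 -156.2 size 67.0 29.1 ang 85.9
at [ 528.9 -299.9  283.7] 1.345 t 42.95
  shift total [ 3.025 -1.9    0.421] |mm| 288 spin total -1.55
327.5 [[183.0, 288.0], [199.0, 280.0], [207.0, 299.0], [191.0, 306.0]]
451.0 [[401.0, 285.0], [410.0, 249.0], [435.0, 255.0], [426.0, 291.0]]
204.5 [[236.0, 249.0], [263.0, 233.0], [267.0, 240.0], [240.0, 256.0]]
187.5 [[368.0, 191.0], [372.0, 167.0], [382.0, 169.0], [379.0, 192.0]]
```

Run:
```python
from h import *
w=cv2.imread("pics/w13.png"); quads("wrist",50,14,200,600,w)
plan((429.6,-22,190,1.503))
```

```text
[316. 284.] ctr 510.2 -385.3 size 75.5 80.1 ang 77.4
[416.  95.] ctr 658.6 -202.8 size 95.8 69.9 ang 2.0
[172.  53.] ctr 423.0 -105.6 size 113.3 49.3 ang 85.9
at [ 528.9 -299.9  283.7] 1.345 t 42.95
  shift total [ 3.107 -1.988  1.171] |mm| 310 spin total -1.58
```

Run:
```python
from h import *
plan((424,-150,220,1.503))
```

```text
at [ 528.9 -299.9  283.7] 1.345 t 42.95
  shift total [ 1.532 -1.698  0.796] |mm| 194 spin total -1.58
```

Emit:
jog_arm:
  targets:
    - {"xyz":[0.15,-0.2,0],"spin":0}
    - {"xyz":[0.25,-0.35,0.05],"spin":0}
    - {"xyz":[0.3,-0.35,0.1],"spin":0}
    - {"xyz":[0.3,-0.35,0.2],"spin":0}
    - {"xyz":[0.25,-0.2,0.2],"spin":0}
    - {"xyz":[0.17,-0.15,0.15],"spin":0}
    - {"xyz":[0.1,-0.1,0.1],"spin":0}
    - {"xyz":[0,0,0],"spin":-0.8}
    - {"xyz":[0,0,0],"spin":-0.78}
    - {"xyz":[0,0,0],"spin":0}

```text
time: 44.2
tool_pos: [424.0, -151.3, 220.5]
tcp_rot: [-3.141, 0.0, 1.502]
contact_force: [0.8, 0.3, 0.7]
grip_width: 75.6
finger_force: 0.0
```

Run:
```python
from h import *
w=bot.capture("wrist"); cv2.imwrite("pics/w14.png",w); quads("wrist",50,14,200,600,w)
c,f=cal("wrist");h=cv2.cvtColor(w,cv2.COLOR_BGR2HSV); m=((h[...,1]<14)&(h[...,2]>200)).astype(np.uint8)*255
for k in cv2.findContours(m,cv2.RETR_EXTERNAL,cv2.CHAIN_APPROX_NONE)[0]:
    if cv2.contourArea(k)<3000: continue
    a=cv2.approxPolyDP(k,5,True)[:,0]; print([ (tuple(q),np.round(onz(c,f,*q,50)[:2]).tolist()) for q in a.tolist()])
plan((429.6,-22,120,1.503))
```

```text
[542. 246.] ctr 647.2 -189.4 size 94.3 68.2 ang 2.3
[311. 158.] ctr 424.6 -93.4 size 137.9 48.3 ang 85.9
[((589, 209), [693.0, -154.0]), ((497, 218), [599.0, -157.0]), ((495, 281), [602.0, -223.0]), ((566, 275), [677.0, -222.0]), ((559, 269), [669.0, -215.0]), ((562, 237), [668.0, -181.0]), ((582, 234), [689.0, -179.0])]
[((284, 81), [406.0, -23.0]), ((287, 235), [397.0, -160.0]), ((335, 234), [443.0, -163.0]), ((337, 81), [452.0, -26.0])]
at [ 424.  -151.3  220.5] 1.501 t 44.25
  shift total [ 1.618 -0.043  1.257] |mm| 164 spin total -0.02
```

Emit:
jog_arm:
  targets:
    - {"xyz":[0.2,0,0],"spin":0}
    - {"xyz":[0.4,-0.02,0],"spin":0}
    - {"xyz":[0.45,-0.02,0.1],"spin":0}
    - {"xyz":[0.35,-0.01,0.3],"spin":0}
    - {"xyz":[0.18,0,0.45],"spin":0}
    - {"xyz":[0.05,0,0.45],"spin":0}
    - {"xyz":[0,0,0.4],"spin":0}
    - {"xyz":[0,0,0.3],"spin":0}
    - {"xyz":[0,0,0.16],"spin":0}
    - {"xyz":[0,0,0.04],"spin":0}

```text
time: 45.5
tool_pos: [428.6, -20.4, 44.4]
tcp_rot: [-3.141, -0.0, 1.503]
contact_force: [0.2, 0.4, 1.1]
grip_width: 76.0
finger_force: 0.0
```

Emit:
jog_arm:
  targets:
    - {"xyz":[0,0,0.01],"spin":0}
    - {"xyz":[0,0,0],"spin":0}
    - {"xyz":[0,0,0],"spin":0}
    - {"xyz":[0,0,0],"spin":0}
    - {"xyz":[0,0,0],"spin":0}
    - {"xyz":[0,0,0],"spin":0}
    - {"xyz":[0,0,0],"spin":0}
    - {"xyz":[0,0,0],"spin":0}
    - {"xyz":[0,0,0],"spin":0}
    - {"xyz":[0,0,0],"spin":0}
  gripper: 82

```text
time: 46.75
tool_pos: [428.8, -20.8, 43.9]
tcp_rot: [-3.142, 0.0, 1.503]
contact_force: [-0.6, 0.2, -0.1]
grip_width: 75.0
finger_force: 0.0
```

Emit:
jog_arm:
  targets:
    - {"xyz":[0,0,0],"spin":0}
    - {"xyz":[0,0,0],"spin":0}
    - {"xyz":[0,0,0],"spin":0}
    - {"xyz":[0,0,0],"spin":0}
    - {"xyz":[0,0,0],"spin":0}
    - {"xyz":[0,0,0],"spin":0}
    - {"xyz":[0,0,0],"spin":0}
    - {"xyz":[0,0,0],"spin":0}
    - {"xyz":[0,0,0],"spin":0}
    - {"xyz":[0,0,0],"spin":0}
  gripper: 20

```text
time: 48.0
tool_pos: [428.8, -20.8, 43.9]
tcp_rot: [3.142, 0.0, 1.503]
contact_force: [-0.3, -0.0, 0.2]
grip_width: 48.0
finger_force: 30.0
```

Emit:
jog_arm:
  targets:
    - {"xyz":[-0.05,0,-0.13],"spin":0}
    - {"xyz":[-0.0625,0,-0.13],"spin":0}
    - {"xyz":[-0.07,0,-0.12],"spin":0}
    - {"xyz":[-0.08,0,-0.12],"spin":0}
    - {"xyz":[-0.09,0,-0.107],"spin":0}
    - {"xyz":[-0.0975,0,-0.105],"spin":0}
    - {"xyz":[-0.107,0,-0.09],"spin":0}
    - {"xyz":[-0.112,0,-0.089],"spin":0}
    - {"xyz":[0.0,0,-0.4],"spin":0}
    - {"xyz":[0,0,-0.4],"spin":0}

```text
time: 49.25
tool_pos: [424.7, -74.6, 179.9]
tcp_rot: [-3.14, -0.0, 1.502]
contact_force: [0.7, 0.4, -3.3]
grip_width: 48.1
finger_force: 30.0
```

Now shake it down to hang, then view the tilt numerically.

Emit:
jog_arm:
  targets:
    - {"xyz":[0,0,-0.4],"spin":0}
    - {"xyz":[-0.5,0,-0.5],"spin":0}
    - {"xyz":[0.5,0,0.5],"spin":0}
    - {"xyz":[-0.5,0,-0.5],"spin":0}
    - {"xyz":[0.5,0,0.5],"spin":0}
    - {"xyz":[-0.5,0,-0.5],"spin":0}
    - {"xyz":[0.5,0,0.5],"spin":0}
    - {"xyz":[-0.5,0,-0.5],"spin":0}
    - {"xyz":[0.5,0,0.5],"spin":0}
    - {"xyz":[0,0,0],"spin":0}

```text
time: 50.5
tool_pos: [423.0, -72.9, 209.1]
tcp_rot: [-3.136, -0.002, 1.503]
contact_force: [-0.2, 1.4, -2.2]
grip_width: 47.7
finger_force: 30.0
```

```bash
cat > ang.py <<'E'
from h import *
import sys
sg=float(sys.argv[1])  # bottom along sg*tool x
d=bot.capture("side"); s=bot.capture("scene")
o=bot.get_obs(); t=o["tool_pos"]; yaw=o["tcp_rot"][2]; print(t,o["contact_force"],o["grip_width"],o["time"])
for n,im in (("side",d),("scene",s)):
    c,f=cal(n); h=cv2.cvtColor(im,cv2.COLOR_BGR2HSV)
    m=(((h[...,0]<8)|(h[...,0]>172))&(h[...,1]>130)&(h[...,2]>40)).astype(np.uint8)*255
    q=proj(c,f,(t[0],t[1],t[2]-60))
    for k in cv2.findContours(m,cv2.RETR_EXTERNAL,cv2.CHAIN_APPROX_NONE)[0]:
        b=cv2.boxPoints(cv2.minAreaRect(k))
        if cv2.contourArea(k)>40 and np.linalg.norm(b.mean(0)-q)<90: print(n,"area",cv2.contourArea(k),np.round(b).tolist())
    for th in (40,60,70,80,90,100):
        a=np.radians(th); ax=np.array([sg*np.cos(yaw)*np.cos(a),sg*np.sin(yaw)*np.cos(a),-np.sin(a)])
        p0=np.array([t[0],t[1],t[2]+4])+ax*35; e=proj(c,f,p0+ax*60)-proj(c,f,p0); print(" ",n,th,np.round(proj(c,f,p0+ax*30)),np.round(e,1),"ratio",round(e[0]/e[1],2))
cv2.imwrite("pics/s_last.png",s);cv2.imwrite("pics/d_last.png",d)
E
python3 ang.py -1
```

```text
[425.13385755 -74.50941803 211.31143919] [-2.23752620e-03 -4.76522895e-01 -2.76711339e+00] 48.415535582450005 50.6
side area 55.0 [[427.0, 277.0], [434.0, 240.0], [439.0, 241.0], [432.0, 278.0]]
  side 40 [435. 219.] [5.2 2.1] ratio 2.44
  side 60 [431. 229.] [ 1.6 10.9] ratio 0.14
  side 70 [428. 233.] [-0.4 15. ] ratio -0.03
  side 80 [426. 237.] [-2.3 18.7] ratio -0.13
  side 90 [424. 241.] [-4.3 22. ] ratio -0.2
  side 100 [422. 244.] [-6.2 24.7] ratio -0.25
scene area 241.5 [[253.0, 199.0], [265.0, 199.0], [265.0, 226.0], [253.0, 226.0]]
  scene 40 [233. 206.] [-13.2  18.5] ratio -0.71
  scene 60 [240. 207.] [-7.1 19. ] ratio -0.38
  scene 70 [243. 206.] [-3.9 18.4] ratio -0.21
  scene 80 [247. 205.] [-0.6 17.2] ratio -0.03
  scene 90 [251. 204.] [ 2.7 15.7] ratio 0.17
  scene 100 [254. 201.] [ 5.8 13.7] ratio 0.42
```

Run:
```python
from h import *
plan((425,-74,242,None),(425,-396,242,None),(425,-396,214,None))
```

```text
at [425.1 -74.5 211.3] 1.504 t 50.6
  shift total [ 0.006 -0.002 -0.384] |mm| 31 spin total -0.0
  shift total [-4.016  0.27   0.   ] |mm| 322 spin total -0.0
  shift total [0.   0.   0.35] |mm| 28 spin total -0.0
```

Emit:
jog_arm:
  targets:
    - {"xyz":[0,0,-0.1],"spin":0}
    - {"xyz":[0,0,-0.2],"spin":0}
    - {"xyz":[-0.05,0,-0.09],"spin":0}
    - {"xyz":[-0.15,0,0],"spin":0}
    - {"xyz":[-0.3,0.02,0],"spin":0}
    - {"xyz":[-0.4,0.03,0],"spin":0}
    - {"xyz":[-0.45,0.03,0],"spin":0}
    - {"xyz":[-0.45,0.03,0],"spin":0}
    - {"xyz":[-0.45,0.03,0],"spin":0}
    - {"xyz":[-0.45,0.03,0],"spin":0}

```text
time: 51.85
tool_pos: [423.4, -292.6, 241.9]
tcp_rot: [-3.141, -0.0, 1.502]
contact_force: [0.3, -0.8, -2.8]
grip_width: 48.1
finger_force: 30.0
```

Emit:
jog_arm:
  targets:
    - {"xyz":[-0.4,0.03,0],"spin":0}
    - {"xyz":[-0.35,0.03,0],"spin":0}
    - {"xyz":[-0.28,0.02,0],"spin":0}
    - {"xyz":[-0.18,0.02,0],"spin":0}
    - {"xyz":[-0.08,0,0],"spin":0}
    - {"xyz":[-0.02,0,0.08],"spin":0}
    - {"xyz":[0,0,0.14],"spin":0}
    - {"xyz":[0,0,0.1],"spin":0}
    - {"xyz":[0,0,0.03],"spin":0}
    - {"xyz":[0,0,0],"spin":0}

```text
time: 53.1
tool_pos: [425.0, -395.5, 214.3]
tcp_rot: [-3.141, -0.0, 1.503]
contact_force: [0.1, 0.9, -2.6]
grip_width: 48.5
finger_force: 30.0
```

```bash
python3 ang.py -1
```

```text
[ 425.09116825 -395.80669548  214.75102389] [ 0.11754951 -0.00980552 -2.93489098] 47.937284863069266 53.2
side area 98.5 [[419.0, 194.0], [425.0, 161.0], [431.0, 162.0], [425.0, 195.0]]
  side 40 [474. 144.] [2.5 5.3] ratio 0.47
  side 60 [471. 152.] [-0.6 12.5] ratio -0.04
  side 70 [469. 155.] [-2.1 15.7] ratio -0.13
  side 80 [467. 159.] [-3.6 18.5] ratio -0.19
  side 90 [466. 161.] [-5.  20.9] ratio -0.24
  side 100 [464. 163.] [-6.3 22.7] ratio -0.28
scene area 326.5 [[183.0, 287.0], [199.0, 280.0], [207.0, 299.0], [191.0, 306.0]]
scene area 353.5 [[137.0, 271.0], [154.0, 267.0], [161.0, 291.0], [144.0, 295.0]]
  scene 40 [116. 275.] [-13.5  20.1] ratio -0.67
  scene 60 [125. 275.] [-4.8 19.5] ratio -0.25
  scene 70 [130. 274.] [-0.4 18.4] ratio -0.02
  scene 80 [135. 272.] [ 3.9 16.8] ratio 0.23
  scene 90 [140. 270.] [ 8.  14.8] ratio 0.54
  scene 100 [144. 267.] [11.8 12.3] ratio 0.96
```

Emit:
jog_arm:
  targets:
    - {"xyz":[0,0,0.05],"spin":0}
    - {"xyz":[0,0,0.03],"spin":0}
    - {"xyz":[-0.06,0,0.015],"spin":0}
    - {"xyz":[-0.08,0,0.02],"spin":0}
    - {"xyz":[-0.08,0,0.02],"spin":0}
    - {"xyz":[-0.05,0,0.02],"spin":0}
    - {"xyz":[0,0,0.02],"spin":0}
    - {"xyz":[0,0,0],"spin":0}
    - {"xyz":[0,0,0],"spin":0}
    - {"xyz":[0,0,0],"spin":0}

```text
time: 54.45
tool_pos: [424.5, -419.9, 207.7]
tcp_rot: [3.134, 0.01, 1.503]
contact_force: [-5.3, 2.3, 30.7]
grip_width: 49.0
finger_force: 30.2
```

```bash
python3 ang.py -1
```

```text
[ 424.50389421 -419.9192419   207.68312391] [-5.18120226  1.83894271 30.39113976] 48.62871947814422 54.55
side area 100.0 [[419.0, 194.0], [425.0, 161.0], [431.0, 162.0], [425.0, 195.0]]
  side 40 [476. 142.] [2.4 5.3] ratio 0.45
  side 60 [473. 150.] [-0.6 12.4] ratio -0.05
  side 70 [471. 153.] [-2.1 15.6] ratio -0.14
  side 80 [470. 156.] [-3.6 18.3] ratio -0.2
  side 90 [468. 159.] [-5.  20.6] ratio -0.24
  side 100 [467. 161.] [-6.3 22.3] ratio -0.28
scene area 327.5 [[183.0, 287.0], [199.0, 280.0], [207.0, 299.0], [191.0, 306.0]]
scene area 350.5 [[132.0, 280.0], [147.0, 271.0], [158.0, 289.0], [143.0, 299.0]]
  scene 40 [107. 283.] [-13.4  20.1] ratio -0.67
  scene 60 [116. 282.] [-4.6 19.4] ratio -0.24
  scene 70 [121. 281.] [-0.1 18.2] ratio -0.0
  scene 80 [126. 280.] [ 4.3 16.6] ratio 0.26
  scene 90 [131. 277.] [ 8.4 14.5] ratio 0.58
  scene 100 [135. 275.] [12.3 12. ] ratio 1.02
```

Emit:
jog_arm:
  targets:
    - {"xyz":[0,0,-0.03],"spin":0}
    - {"xyz":[0,0,-0.03],"spin":0}
    - {"xyz":[0,0,0],"spin":0}
    - {"xyz":[0,0,0],"spin":0}
    - {"xyz":[0,0,0],"spin":0}
    - {"xyz":[0,0,0],"spin":0}
    - {"xyz":[0,0,0],"spin":0}
    - {"xyz":[0,0,0],"spin":0}
    - {"xyz":[0,0,0],"spin":0}
    - {"xyz":[0,0,0],"spin":0}

```text
time: 55.8
tool_pos: [424.3, -418.2, 207.9]
tcp_rot: [3.138, 0.004, 1.503]
contact_force: [-1.2, 1.7, 12.0]
grip_width: 48.5
finger_force: 30.0
```

Emit:
jog_arm:
  targets:
    - {"xyz":[0,0,0],"spin":0}
    - {"xyz":[0,0,0],"spin":0}
    - {"xyz":[0,0,0],"spin":0}
    - {"xyz":[0,0,0],"spin":0}
    - {"xyz":[0,0,-0.1],"spin":0}
    - {"xyz":[0,0,-0.2],"spin":0}
    - {"xyz":[0,0,-0.35],"spin":0}
    - {"xyz":[0,0,-0.4],"spin":0}
    - {"xyz":[0,0,-0.2],"spin":0}
    - {"xyz":[0,0,0],"spin":0}
  gripper: 82

```text
time: 57.05
tool_pos: [423.9, -417.8, 307.7]
tcp_rot: [3.139, 0.003, 1.503]
contact_force: [-0.9, 0.1, -0.4]
grip_width: 75.2
finger_force: 0.0
```

Run:
```python
from h import *
w=bot.capture("wrist"); s=bot.capture("scene"); d=bot.capture("side")
cv2.imwrite("pics/w15.png",w)
print("wrist z210");quads("wrist",210,14,200,600,w)
montage("pics/m15.png",w,s,d)
plan((660,-190,285,None))
```

```text
wrist z210
[582. 278.] ctr 631.5 -458.4 size 67.8 25.2 ang 16.9
[312. 219.] ctr 423.5 -397.4 size 46.9 47.4 ang 86.2
[219. 186.] ctr 359.2 -371.7 size 21.2 131.8 ang 5.3
[451. 104.] ctr 522.6 -323.1 size 47.5 47.5 ang 77.5
[511.  22.] ctr 563.5 -272.3 size 26.4 58.7 ang 88.9
at [ 423.2 -417.   304.6] 1.503 t 57.2
  shift total [3.032 2.76  0.245] |mm| 329 spin total -0.0
```

View pics/m15.png

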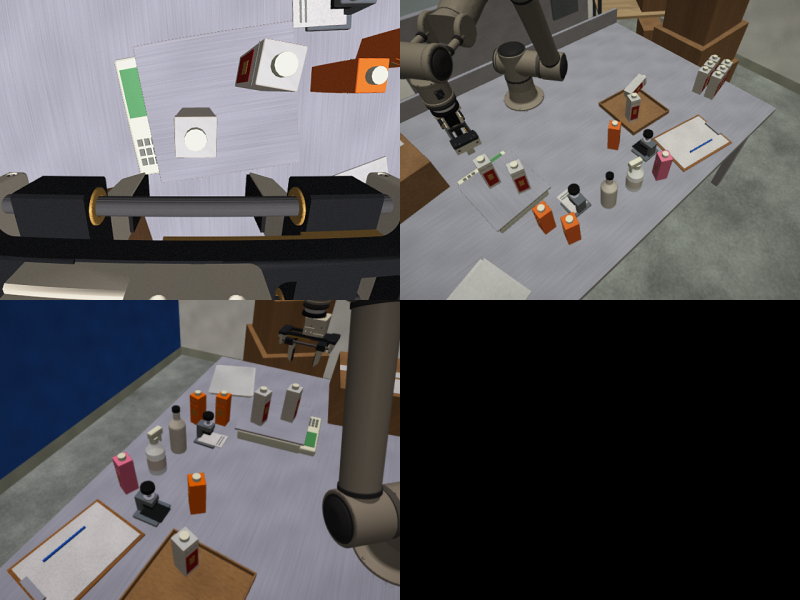

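Emit:
jog_arm:
  targets:
    - {"xyz":[0.2,0,0],"spin":0}
    - {"xyz":[0.4,0.1,-0.05],"spin":0}
    - {"xyz":[0.5,0.1,-0.05],"spin":0}
    - {"xyz":[0.55,0.1,0],"spin":0}
    - {"xyz":[0.55,0.05,0],"spin":0}
    - {"xyz":[0.55,0,0],"spin":0}
    - {"xyz":[0.55,0,0],"spin":0}
    - {"xyz":[0.55,0,0],"spin":0}
    - {"xyz":[0.55,0,0],"spin":0}
    - {"xyz":[0.55,0,0],"spin":0}

```text
time: 58.45
tool_pos: [477.4, -21.8, 312.8]
tcp_rot: [-3.141, -0.0, 1.503]
contact_force: [0.9, -0.9, 0.0]
grip_width: 75.5
finger_force: 0.0
```

Emit:
jog_arm:
  targets:
    - {"xyz":[0.55,0,0],"spin":0}
    - {"xyz":[0.55,0,0],"spin":0}
    - {"xyz":[0.55,0,0],"spin":0}
    - {"xyz":[0.55,0,0],"spin":0}
    - {"xyz":[0.5,0,0],"spin":0}
    - {"xyz":[0.5,0,0],"spin":0}
    - {"xyz":[0.3,0,0],"spin":0}
    - {"xyz":[0.1,0,0],"spin":0}
    - {"xyz":[0,0,0],"spin":0}
    - {"xyz":[0,0,0],"spin":0}

```text
time: 59.7
tool_pos: [497.8, 262.4, 313.2]
tcp_rot: [-3.142, 0.0, 1.502]
contact_force: [-0.2, 0.1, -0.0]
grip_width: 75.6
finger_force: 0.0
```

Run:
```python
from h import *
w=bot.capture("wrist"); s=bot.capture("scene"); d=bot.capture("side")
cv2.imwrite("pics/w16.png",w);cv2.imwrite("pics/s16.png",s)
montage("pics/m16.png",w,s[100:250,280:480],d[300:,200:440])
for z in (145,80,55): print(z);quads("wrist",z,20,190,500,w)
plan((430,400,300,None))
```

```text
145
[100. 472.] ctr 203.9 -35.9 size 15.1 255.3 ang 85.3
[313. 365.] ctr 484.9 109.6 size 45.1 235.6 ang 86.9
[317. 166.] ctr 504.1 316.1 size 48.4 48.8 ang 70.8
[543.  83.] ctr 709.0 376.6 size 164.7 143.9 ang 80.3
[320. 156.] ctr 503.2 312.8 size 289.9 656.3 ang 84.7
80
[100. 472.] ctr 144.1 -109.8 size 18.2 306.2 ang 85.3
[313. 365.] ctr 481.1 64.7 size 54.1 282.6 ang 86.9
[317. 166.] ctr 504.2 312.4 size 58.1 58.6 ang 70.8
[543.  83.] ctr 749.9 385.0 size 197.5 172.6 ang 80.3
[320. 156.] ctr 503.1 308.4 size 347.7 787.2 ang 84.7
55
[100. 472.] ctr 121.1 -138.3 size 19.3 325.8 ang 85.3
[313. 365.] ctr 479.7 47.4 size 57.6 300.6 ang 86.9
[317. 166.] ctr 504.2 310.9 size 61.8 62.3 ang 70.8
[543.  83.] ctr 765.7 388.2 size 210.2 183.7 ang 80.3
[320. 156.] ctr 503.0 306.7 size 369.9 837.5 ang 84.7
at [498.  262.5 313.3] 1.502 t 59.85
  shift total [ 1.656 -0.967  0.167] |mm| 154 spin total -0.0
```

View pics/m16.png

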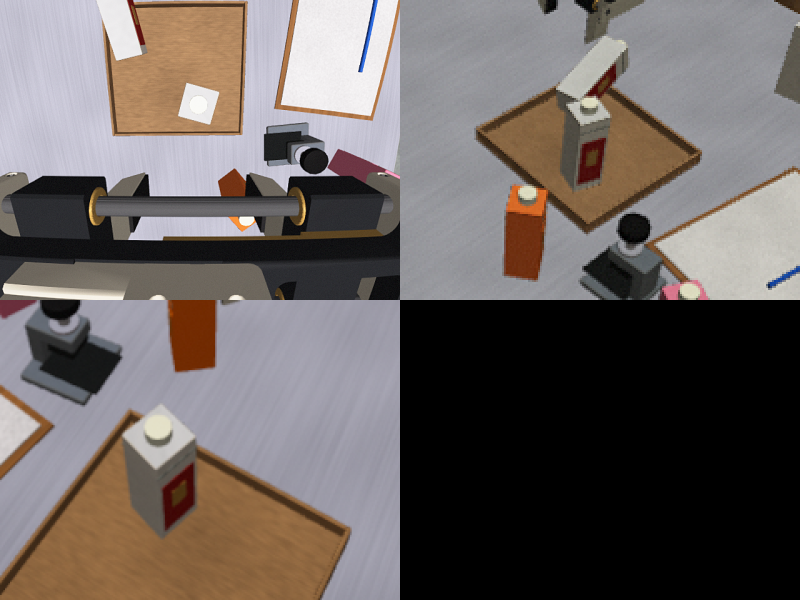

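Emit:
jog_arm:
  targets:
    - {"xyz":[0.1,-0.1,0],"spin":0}
    - {"xyz":[0.2,-0.25,0],"spin":0}
    - {"xyz":[0.25,-0.3,0],"spin":0}
    - {"xyz":[0.2,-0.25,0],"spin":0}
    - {"xyz":[0.11,-0.14,0],"spin":0}
    - {"xyz":[0,0,0],"spin":0}
    - {"xyz":[0,0,0],"spin":0}
    - {"xyz":[0,0,0],"spin":0}
    - {"xyz":[0,0,0],"spin":0}
    - {"xyz":[0,0,0],"spin":0}

```text
time: 61.1
tool_pos: [419.8, 337.3, 313.1]
tcp_rot: [-3.142, 0.0, 1.502]
contact_force: [0.6, -0.4, 0.8]
grip_width: 75.6
finger_force: 0.0
```

```bash
cat > poly.py <<'E'
from h import *
def polys(n,im,smax=14,vmin=200,amin=400,eps=4):
    h=cv2.cvtColor(im,cv2.COLOR_BGR2HSV); out=[]
    for nm,m in (("white",(h[...,1]<smax)&(h[...,2]>vmin)),("red",((h[...,0]<8)|(h[...,0]>172))&(h[...,1]>130)&(h[...,2]>40)),
                 ("brown",(h[...,0]>8)&(h[...,0]<22)&(h[...,1]>80)&(h[...,1]<170))):
        for k in cv2.findContours(m.astype(np.uint8)*255,cv2.RETR_EXTERNAL,cv2.CHAIN_APPROX_NONE)[0]:
            if cv2.contourArea(k)>amin: print(n,nm,int(cv2.contourArea(k)),cv2.approxPolyDP(k,eps,True)[:,0].tolist())
if __name__=="__main__":
    w=bot.capture("wrist"); s=bot.capture("scene"); cv2.imwrite("pics/w17.png",w); cv2.imwrite("pics/s17.png",s)
    polys("w",w[:330]); 
    h=cv2.cvtColor(s,cv2.COLOR_BGR2HSV)
    print(bot.get_obs()["tool_pos"], h[135,372],h[108,380], h[130,345], h[170,374])
    polys("s",s[100:220,310:440],40,110,30,2)
    c,f=cal("wrist"); print("tray corners proj",[np.round(proj(c,f,p)).tolist() for p in [(329,252,25),(595,231,25),(608,480,25),(352,491,25)]])
E
python3 poly.py
```

```text
w white 2288 [[388, 211], [372, 256], [418, 269], [434, 223]]
w white 6253 [[254, 4], [242, 7], [245, 22], [225, 30], [265, 158], [302, 148], [272, 17], [256, 19]]
w white 24103 [[551, 0], [504, 219], [635, 234], [639, 134], [629, 170], [620, 168], [639, 99], [639, 19], [594, 9], [594, 0]]
w red 452 [[366, 196], [358, 226], [367, 241], [378, 207]]
w brown 409 [[468, 299], [461, 313], [474, 314], [478, 328], [489, 329], [480, 303]]
w brown 409 [[164, 300], [151, 302], [142, 329], [152, 329], [158, 313], [170, 313]]
w brown 33893 [[235, 68], [247, 267], [404, 266], [384, 263], [367, 252], [355, 226], [367, 190], [400, 199], [436, 224], [420, 266], [445, 266], [461, 67], [288, 66], [303, 150], [263, 160]]
w brown 2092 [[542, 0], [495, 225], [637, 241], [638, 229], [637, 235], [502, 218], [549, 0]]
[419.66492223 337.4215639  313.11160035] [ 30   9 191] [120   9 149] [115  10 152] [ 14  57 103]
s white 169 [[129, 106], [103, 119], [129, 119]]
s white 9460 [[0, 0], [0, 119], [21, 119], [22, 101], [26, 91], [32, 93], [30, 98], [37, 98], [34, 92], [7, 69], [7, 63], [49, 40], [48, 44], [59, 50], [53, 52], [60, 62], [74, 58], [67, 48], [61, 48], [83, 23], [84, 33], [76, 42], [119, 73], [120, 80], [63, 117], [44, 101], [42, 119], [79, 119], [78, 110], [85, 105], [95, 110], [96, 119], [129, 102], [129, 0]]
s red 187 [[72, 69], [61, 72], [59, 91], [69, 88]]
s red 78 [[77, 32], [63, 47], [69, 48], [75, 42]]
s brown 3492 [[8, 64], [8, 68], [35, 91], [38, 98], [37, 93], [42, 93], [45, 96], [43, 100], [63, 116], [118, 81], [120, 76], [75, 43], [69, 49], [75, 56], [71, 90], [57, 96], [49, 85], [52, 56], [48, 53], [47, 43]]
tray corners proj [[252.0, 271.0], [449.0, 273.0], [465.0, 75.0], [249.0, 79.0]]
```

```bash
cat > pnp.py <<'E'
from h import *
def pnp(img,L=138.,W=48.3):
    """img: top face corners: cap-left, cap-right, bottom-right, bottom-left as seen; returns world pose of that face"""
    c,f=cal("wrist"); R=c["rotation"]
    n=[]
    for u,v in img:
        xd=np.array([(u-c["cx"])/f,(v-c["cy"])/f]); x=xd.copy()
        for _ in range(20): x=xd/(1+c["k1"]*(x@x))
        n.append(x)
    o=np.array([[-W/2,L/2,0],[W/2,L/2,0],[W/2,-L/2,0],[-W/2,-L/2,0]])
    ok,rs,ts,err=cv2.solvePnPGeneric(o,np.array(n),np.eye(3),None,flags=cv2.SOLVEPNP_IPPE)
    for r,t,e in zip(rs,ts,err):
        M=R@cv2.Rodrigues(r)[0]; p=np.array(c["eye"])+R@t[:,0]
        print("err px",np.round(e*f,2),"face ctr",np.round(p),"axis(cap)",np.round(M[:,1],3),"right",np.round(M[:,0],3),"normal",np.round(M[:,2],3))
        print("   corners",[np.round(p+M@q).tolist() for q in o])
if __name__=="__main__":
    pnp([(225,30),(272,17),(302,148),(265,158)])
E
python3 pnp.py
python3 - <<'E'
from h import *
print(bot.get_calibration("wrist")["eye"])
E
```

```text
err px [1.] face ctr [376. 470.  58.] axis(cap) [-0.161  0.966  0.202] right [ 0.944  0.21  -0.255] normal [ 0.289 -0.15   0.946]
   corners [[343.0, 531.0, 78.0], [388.0, 542.0, 65.0], [410.0, 408.0, 38.0], [365.0, 398.0, 50.0]]
err px [1.13] face ctr [376. 471.  58.] axis(cap) [-0.172  0.98   0.104] right [0.983 0.164 0.079] normal [-0.06  -0.116  0.991]
   corners [[340.0, 534.0, 64.0], [388.0, 542.0, 67.0], [412.0, 407.0, 53.0], [364.0, 399.0, 49.0]]
[425.53498492 409.80941139 470.57494927]
```

Emit:
jog_arm:
  targets:
    - {"xyz":[0.15,-0.06,0.1],"spin":0}
    - {"xyz":[0.3,-0.13,0.2],"spin":0}
    - {"xyz":[0.35,-0.15,0.25],"spin":0}
    - {"xyz":[0.3,-0.12,0.25],"spin":0}
    - {"xyz":[0.15,-0.06,0.11],"spin":0}
    - {"xyz":[0,0,0],"spin":-0.8}
    - {"xyz":[0,0,0],"spin":-0.8}
    - {"xyz":[0,0,0],"spin":-0.83}
    - {"xyz":[0,0,0],"spin":0}
    - {"xyz":[0,0,0],"spin":0}

```text
time: 62.45
tool_pos: [384.9, 440.2, 240.4]
tcp_rot: [3.141, 0.0, 1.744]
contact_force: [0.1, -0.1, 0.5]
grip_width: 75.1
finger_force: 0.0
```

```bash
cat > p2.py <<'E'
from poly import *
w=bot.capture("wrist"); cv2.imwrite("pics/w18.png",w); print(bot.get_obs()["tool_pos"],bot.get_obs()["tcp_rot"][2])
polys("w",w[:330],14,200,1500,5)
E
python3 p2.py
```

```text
[384.88751753 440.17558615 240.43836292] 1.7444329434266945
w white 5835 [[632, 144], [559, 280], [583, 292], [592, 275], [614, 274], [639, 285], [639, 148]]
w white 7211 [[287, 114], [286, 255], [332, 257], [340, 117]]
w brown 25512 [[279, 146], [245, 313], [377, 313], [385, 301], [392, 303], [399, 275], [435, 285], [459, 308], [464, 282], [491, 282], [520, 206], [344, 160], [334, 257], [286, 256]]
```

Run:
```python
from pnp import *
pnp([(287,114),(340,117),(332,257),(286,255)])
print(np.round(bot.get_calibration("wrist")["eye"]))
c,f=cal("wrist")
print("tray rim far pts z25",onz(c,f,279,146,25),onz(c,f,344,160,25),onz(c,f,520,206,25))
for q,z in [((287,114),70),((340,117),70),((332,257),54),((286,255),54)]: print(q,z,np.round(onz(c,f,*q,z)))
```

```text
err px [0.39] face ctr [377. 469.  54.] axis(cap) [-0.138  0.988  0.064] right [0.988 0.133 0.075] normal [-0.066 -0.074  0.995]
   corners [[343.0, 534.0, 56.0], [391.0, 540.0, 60.0], [410.0, 404.0, 51.0], [362.0, 398.0, 48.0]]
err px [1.5] face ctr [376. 474.  55.] axis(cap) [-0.135  0.942 -0.309] right [ 0.99   0.113 -0.087] normal [0.047 0.317 0.947]
   corners [[343.0, 537.0, 35.0], [391.0, 542.0, 31.0], [409.0, 412.0, 74.0], [362.0, 407.0, 78.0]]
[374. 512. 398.]
tray rim far pts z25 [336.94262892 504.2383592   25.        ] [405.21290461 501.95690628  25.        ] [603.76266837 489.02502171  25.        ]
(287, 114) 70 [344. 534.  70.]
(340, 117) 70 [391. 539.  70.]
(332, 257) 54 [409. 405.  54.]
(286, 255) 54 [363. 399.  54.]
```

Run:
```python
from h import *
c,f=cal("scene")
e,d=ray(c,f,391,122.5)
for y in (530,538,546):
    t=(y-e[1])/d[1]; print(y,np.round(e+d*t))
w="pics/s16.png"; im=cv2.imread(w)
# hypotheses for cap centre / top-edge corners
for th in (4,8,11.6,14):
    a=np.radians(th); ax=np.array([-.136*np.cos(a),.99*np.cos(a),np.sin(a)]); up=np.array([.136*np.sin(a),-.99*np.sin(a),np.cos(a)])
    b=np.array([386,402+0,0.]); b=b-up*50*np.array([1,1,0]); b[2]=5  # underside edge at bottom end
    r=np.array([.99,.136,0])
    print(th,"capc",np.round(proj(c,f,b+up*25+ax*147),1),"topL",np.round(proj(c,f,b+up*50+ax*140-r*25),1),"topR",np.round(proj(c,f,b+up*50+ax*140+r*25),1),"botTopR",np.round(proj(c,f,b+up*50+r*25),1),"zedge",round((b+up*50+ax*140)[2]))
h=cv2.cvtColor(im,cv2.COLOR_BGR2HSV)
m=((h[...,2]>150)&(h[...,1]<40)).astype(np.uint8)[100:165,350:410]
for k in cv2.findContours(m,cv2.RETR_EXTERNAL,cv2.CHAIN_APPROX_NONE)[0]:
    if cv2.contourArea(k)>8: print(cv2.contourArea(k),(cv2.approxPolyDP(k,1.5,True)[:,0]+[350,100]).tolist(),h[100:165,350:410][k[0,0,1],k[0,0,0]])
```

```text
530 [385. 530.  85.]
538 [379. 538.  78.]
546 [373. 546.  70.]
4 capc [388.9 128.4] topL [382.3 120.8] topR [394.4 126.7] botTopR [369.9 149.4] zedge 65
8 capc [389.3 125.9] topL [382.4 118.7] topR [394.6 124.6] botTopR [369.9 149.5] zedge 74
11.6 capc [389.6 123.8] topL [382.4 116.9] topR [394.6 122.8] botTopR [369.9 149.7] zedge 82
14 capc [389.8 122.5] topL [382.4 115.8] topR [394.6 121.7] botTopR [369.9 149.8] zedge 87
2064.5 [[350, 105], [350, 144], [359, 139], [360, 142], [358, 144], [369, 150], [363, 152], [371, 162], [384, 158], [377, 148], [370, 148], [389, 126], [394, 123], [395, 133], [387, 142], [409, 158], [409, 133], [407, 132], [409, 126], [407, 128], [405, 126], [409, 124], [409, 121], [401, 126], [398, 122], [400, 125], [398, 127], [390, 119], [396, 115], [399, 116], [403, 113], [404, 115], [405, 112], [409, 115], [409, 100], [403, 100], [385, 110], [385, 116], [373, 127], [372, 125], [368, 126], [369, 121], [371, 121], [372, 106], [366, 100], [360, 100], [359, 104], [352, 108]] [120   8 152]
```

Run:
```python
from h import *
plan((384.9,440.2,240.4,1.707),(367.5,537.5,73,None))
```

```text
at [384.9 440.2 240.4] 1.744 t 62.5
  shift total [0. 0. 0.] |mm| 0 spin total 0.37
  shift total [ 1.235 -0.05   2.093] |mm| 194 spin total -0.0
```

Emit:
jog_arm:
  targets:
    - {"xyz":[0,0,0],"spin":0.37}
    - {"xyz":[0.25,-0.01,0],"spin":0}
    - {"xyz":[0.4,-0.02,0.1],"spin":0}
    - {"xyz":[0.35,-0.02,0.25],"spin":0}
    - {"xyz":[0.2,0,0.4],"spin":0}
    - {"xyz":[0.035,0,0.45],"spin":0}
    - {"xyz":[0,0,0.4],"spin":0}
    - {"xyz":[0,0,0.3],"spin":0}
    - {"xyz":[0,0,0.15],"spin":0}
    - {"xyz":[0,0,0.04],"spin":0}

```text
time: 63.75
tool_pos: [367.3, 537.3, 72.8]
tcp_rot: [-3.141, 0.0, 1.708]
contact_force: [-0.3, 0.1, 1.3]
grip_width: 75.4
finger_force: 0.0
```

Emit:
jog_arm:
  targets:
    - {"xyz":[0,0,0],"spin":0}
    - {"xyz":[0,0,0],"spin":0}
    - {"xyz":[0,0,0],"spin":0}
    - {"xyz":[0,0,0],"spin":0}
    - {"xyz":[0,0,0],"spin":0}
    - {"xyz":[0,0,0],"spin":0}
    - {"xyz":[0,0,0],"spin":0}
    - {"xyz":[0,0,0],"spin":0}
    - {"xyz":[0,0,0],"spin":0}
    - {"xyz":[0,0,0],"spin":0}
  gripper: 20

```text
time: 65.0
tool_pos: [367.3, 538.0, 73.6]
tcp_rot: [3.141, -0.001, 1.709]
contact_force: [-1.2, 2.2, 5.9]
grip_width: 49.1
finger_force: 30.1
```

Emit:
jog_arm:
  targets:
    - {"xyz":[-0.06,0,-0.13],"spin":0}
    - {"xyz":[-0.07,0,-0.2],"spin":0}
    - {"xyz":[-0.08,0,-0.2],"spin":0}
    - {"xyz":[-0.1,0,-0.25],"spin":0}
    - {"xyz":[-0.1,0,-0.25],"spin":0}
    - {"xyz":[-0.1,0,-0.3],"spin":0}
    - {"xyz":[0,0,-0.3],"spin":0}
    - {"xyz":[0,0,-0.2],"spin":0}
    - {"xyz":[0,0,0],"spin":0}
    - {"xyz":[0,0,0],"spin":0}

```text
time: 66.25
tool_pos: [372.5, 496.7, 218.6]
tcp_rot: [-3.14, 0.001, 1.709]
contact_force: [0.0, 0.1, -3.4]
grip_width: 49.4
finger_force: 30.0
```

Emit:
jog_arm:
  targets:
    - {"xyz":[-0.5,0,-0.5],"spin":0}
    - {"xyz":[0.5,0,0.5],"spin":0}
    - {"xyz":[-0.5,0,-0.5],"spin":0}
    - {"xyz":[0.5,0,0.5],"spin":0}
    - {"xyz":[-0.5,0,-0.5],"spin":0}
    - {"xyz":[0.5,0,0.5],"spin":0}
    - {"xyz":[-0.5,0,-0.5],"spin":0}
    - {"xyz":[0.5,0,0.5],"spin":0}
    - {"xyz":[0,0,0],"spin":0}
    - {"xyz":[0,0,0],"spin":0}

```text
time: 67.5
tool_pos: [372.5, 496.7, 218.3]
tcp_rot: [-3.14, 0.002, 1.709]
contact_force: [-0.5, 1.1, -3.3]
grip_width: 49.0
finger_force: 30.0
```

```bash
python3 ang.py -1
python3 - <<'E'
from h import *
quads("wrist",145,14,200,600)
E
```

```text
[373.0322535  496.72757078 219.85679841] [ 0.40950083  0.36112749 -2.50662116] 49.129598789905124 67.6
  side 40 [327. 491.] [ 12.1 -26. ] ratio -0.46
  side 60 [323. 510.] [  8.2 -10.4] ratio -0.79
  side 70 [320. 520.] [ 5.9 -1.9] ratio -3.07
  side 80 [317. 531.] [3.4 6.9] ratio 0.5
  side 90 [313. 541.] [ 0.7 15.9] ratio 0.04
  side 100 [310. 552.] [-2.2 25.1] ratio -0.09
scene area 188.5 [[368.0, 191.0], [372.0, 167.0], [382.0, 169.0], [379.0, 192.0]]
scene area 105.0 [[384.0, 127.0], [390.0, 101.0], [395.0, 102.0], [389.0, 128.0]]
  scene 40 [376. 107.] [-9.8 17.3] ratio -0.57
  scene 60 [378. 108.] [-7.2 18.3] ratio -0.39
  scene 70 [380. 108.] [-5.6 18.1] ratio -0.31
  scene 80 [382. 107.] [-3.9 17.3] ratio -0.23
  scene 90 [384. 106.] [-2.1 16. ] ratio -0.13
  scene 100 [386. 104.] [-0.3 14.3] ratio -0.02
[315. 264.] ctr 375.1 488.2 size 72.5 72.9 ang 8.0
[616. 236.] ctr 587.8 533.9 size 36.2 76.3 ang 22.3
```

Emit:
jog_arm:
  targets:
    - {"xyz":[-0.1,0.02,0],"spin":0}
    - {"xyz":[-0.22,0.05,0],"spin":0}
    - {"xyz":[-0.28,0.06,0],"spin":0}
    - {"xyz":[-0.22,0.05,0.1],"spin":0}
    - {"xyz":[-0.12,0.026,0.2],"spin":0}
    - {"xyz":[-0.03,0,0.25],"spin":0}
    - {"xyz":[0,0,0.2],"spin":0}
    - {"xyz":[0,0,0.1],"spin":0}
    - {"xyz":[0,0,0.02],"spin":0}
    - {"xyz":[0,0,0],"spin":0}

```text
time: 68.9
tool_pos: [400.1, 422.7, 150.4]
tcp_rot: [3.141, -0.0, 1.709]
contact_force: [0.1, 0.7, -3.0]
grip_width: 48.9
finger_force: 30.0
```

```bash
python3 ang.py -1 | grep -v "  side"
```

```text
[400.10433544 422.81650358 150.57871306] [-0.67379634  0.7121843  -1.3080512 ] 49.143717300403075 69.0
scene area 184.5 [[368.0, 191.0], [372.0, 168.0], [382.0, 169.0], [379.0, 192.0]]
  scene 40 [364. 139.] [-9.7 17. ] ratio -0.57
  scene 60 [367. 140.] [-6.9 17.7] ratio -0.39
  scene 70 [368. 139.] [-5.3 17.2] ratio -0.31
  scene 80 [370. 139.] [-3.5 16.3] ratio -0.22
  scene 90 [372. 137.] [-1.7 14.9] ratio -0.12
  scene 100 [374. 135.] [ 0.1 13.1] ratio 0.01
```

Emit:
jog_arm:
  targets:
    - {"xyz":[0,0,0.06],"spin":0}
    - {"xyz":[0,0,0.04],"spin":0}
    - {"xyz":[-0.06,0,0.015],"spin":0}
    - {"xyz":[-0.08,0,0.015],"spin":0}
    - {"xyz":[-0.08,0,0.015],"spin":0}
    - {"xyz":[-0.05,0,0.015],"spin":0}
    - {"xyz":[0,0,0.01],"spin":0}
    - {"xyz":[0,0,0],"spin":0}
    - {"xyz":[0,0,0],"spin":0}
    - {"xyz":[0,0,0],"spin":0}

```text
time: 70.25
tool_pos: [405.2, 402.3, 142.4]
tcp_rot: [3.133, -0.004, 1.709]
contact_force: [-3.9, -6.5, 31.2]
grip_width: 49.1
finger_force: 30.2
```

Run:
```python
from h import *
from poly import polys
o=bot.get_obs(); print(o["tool_pos"],o["contact_force"],o["moment"])
w=bot.capture("wrist"); cv2.imwrite("pics/w20.png",w); quads("wrist",145,14,200,600,w); polys("w",w[:330],14,200,600,4)
```

```text
[405.16644939 402.28151647 142.41222878] [-3.90411374 -6.50263893 31.21307077] [-0.95023497  0.7979533   0.08752799]
[100. 473.] ctr 294.2 274.3 size 119.5 5.2 ang 7.4
[315. 264.] ctr 403.7 420.3 size 49.0 48.1 ang 7.7
w white 10115 [[261, 217], [265, 313], [365, 313], [367, 215]]
w brown 632 [[639, 204], [604, 275], [613, 275], [639, 225]]
w brown 42584 [[240, 93], [214, 276], [216, 293], [224, 285], [261, 278], [260, 215], [284, 194], [339, 194], [365, 208], [370, 216], [370, 279], [374, 275], [404, 284], [414, 293], [417, 282], [518, 281], [530, 289], [573, 167]]
```

Emit:
jog_arm:
  targets:
    - {"xyz":[0,0,-0.03],"spin":0}
    - {"xyz":[0,0,-0.03],"spin":0}
    - {"xyz":[0,0,0],"spin":0}
    - {"xyz":[0,0,0],"spin":0}
    - {"xyz":[0,0,0],"spin":0}
    - {"xyz":[0,0,0],"spin":0}
    - {"xyz":[0,0,0],"spin":0}
    - {"xyz":[0,0,0],"spin":0}
    - {"xyz":[0,0,0],"spin":0}
    - {"xyz":[0,0,0],"spin":0}

```text
time: 71.55
tool_pos: [404.1, 401.7, 142.7]
tcp_rot: [3.138, -0.001, 1.709]
contact_force: [1.4, -1.2, 8.9]
grip_width: 49.2
finger_force: 30.0
```

Emit:
jog_arm:
  targets:
    - {"xyz":[0,0,0],"spin":0}
    - {"xyz":[0,0,0],"spin":0}
    - {"xyz":[0,0,0],"spin":0}
    - {"xyz":[0,0,0],"spin":0}
    - {"xyz":[0,0,-0.1],"spin":0}
    - {"xyz":[0,0,-0.3],"spin":0}
    - {"xyz":[0,0,-0.4],"spin":0}
    - {"xyz":[0,0,-0.4],"spin":0}
    - {"xyz":[0,0,-0.2],"spin":0}
    - {"xyz":[0,0,0],"spin":0}
  gripper: 82

```text
time: 72.8
tool_pos: [403.4, 401.5, 254.9]
tcp_rot: [3.138, -0.002, 1.709]
contact_force: [-0.0, 0.6, -0.3]
grip_width: 75.3
finger_force: 0.0
```

Run:
```python
from h import *
w=bot.capture("wrist"); cv2.imwrite("pics/w21.png",w); print("wrist z145"); quads("wrist",145,14,200,600,w)
plan((560,100,280,None),(620,-195,280,0.0))
s=bot.capture("scene"); h=cv2.cvtColor(s,cv2.COLOR_BGR2HSV); m=(((h[...,0]<8)|(h[...,0]>172))&(h[...,1]>130)&(h[...,2]>40)).astype(np.uint8)*255
for k in cv2.findContours(m,cv2.RETR_EXTERNAL,cv2.CHAIN_APPROX_NONE)[0]:
    if cv2.contourArea(k)>80: print(cv2.contourArea(k),np.round(cv2.boxPoints(cv2.minAreaRect(k))).tolist())
```

```text
wrist z145
[403. 361.] ctr 496.0 304.0 size 21.1 44.5 ang 70.4
[314. 230.] ctr 401.7 408.7 size 48.4 47.1 ang 8.0
[618. 209.] ctr 644.4 460.2 size 153.3 98.2 ang 80.7
at [402.9 401.1 253.5] 1.709 t 72.85
  shift total [-3.998  1.427 -0.331] |mm| 341 spin total -0.0
  shift total [-3.756  0.235  0.   ] |mm| 301 spin total 17.09
325.5 [[183.0, 288.0], [199.0, 280.0], [207.0, 299.0], [191.0, 306.0]]
354.5 [[132.0, 278.0], [148.0, 270.0], [158.0, 290.0], [142.0, 298.0]]
499.5 [[400.0, 284.0], [410.0, 249.0], [435.0, 256.0], [425.0, 291.0]]
187.5 [[368.0, 191.0], [372.0, 167.0], [382.0, 169.0], [379.0, 192.0]]
```

Emit:
jog_arm:
  targets:
    - {"xyz":[-0.2,0.05,-0.1],"spin":0}
    - {"xyz":[-0.4,0.1,-0.1],"spin":0}
    - {"xyz":[-0.5,0.14,0],"spin":0}
    - {"xyz":[-0.55,0.15,0],"spin":0}
    - {"xyz":[-0.55,0.15,0],"spin":0}
    - {"xyz":[-0.55,0.15,0],"spin":0}
    - {"xyz":[-0.55,0.15,0],"spin":0}
    - {"xyz":[-0.55,0.15,0],"spin":0}
    - {"xyz":[-0.55,0.15,0],"spin":0}
    - {"xyz":[-0.55,0.15,0],"spin":0}
  gripper: 0

```text
time: 74.15
tool_pos: [563.5, 21.0, 269.0]
tcp_rot: [-3.141, 0.0, 1.708]
contact_force: [-0.3, 0.5, 0.5]
grip_width: 0.3
finger_force: 0.0
```

Emit:
jog_arm:
  targets:
    - {"xyz":[-0.55,0.15,0],"spin":0}
    - {"xyz":[-0.55,0.15,0],"spin":0}
    - {"xyz":[-0.55,0.15,0],"spin":0}
    - {"xyz":[-0.55,0.15,0],"spin":0}
    - {"xyz":[-0.55,0.15,0],"spin":0}
    - {"xyz":[-0.55,0.15,0],"spin":0}
    - {"xyz":[-0.35,0.1,0],"spin":0}
    - {"xyz":[-0.15,0.06,0],"spin":0.8}
    - {"xyz":[0,0,0],"spin":0.9}
    - {"xyz":[0,0,0],"spin":0.89}

```text
time: 75.4
tool_pos: [688.5, -267.4, 268.4]
tcp_rot: [-3.14, -0.0, 1.446]
contact_force: [-0.3, -0.2, -1.2]
grip_width: 0.5
finger_force: 0.0
```

Run:
```python
from h import *
o=bot.get_obs(); print(o["tool_pos"],o["tcp_rot"])
w=bot.capture("wrist"); cv2.imwrite("pics/w22.png",w); c,f=cal("wrist"); print(c["eye"],"pred",proj(c,f,(690,-197,130)))
g=cv2.cvtColor(w,cv2.COLOR_BGR2HSV)[...,2]
for th in (35,50,70):
  for k in cv2.findContours(((g<th).astype(np.uint8)*255)[:300],cv2.RETR_EXTERNAL,cv2.CHAIN_APPROX_NONE)[0]:
    if cv2.contourArea(k)>400:
        (u,v),r=cv2.minEnclosingCircle(k); p=onz(c,f,u,v,130); q=onz(c,f,u+r,v,130)
        print(th,int(cv2.contourArea(k)),round(u),round(v),round(r),"->",np.round(p),"diam",round(2*np.linalg.norm(q-p)))
```

```text
[ 688.47221649 -267.38005341  268.39335744] [-3.13986777e+00 -2.12833407e-04  1.44574706e+00]
[ 698.87759937 -195.32270684  426.02330081] pred [305.52089219 148.55490019]
35 1763 384 292 59 -> [ 743. -331.  130.] diam 108
35 1761 246 291 59 -> [ 620. -314.  130.] diam 107
35 2077 310 152 27 -> [ 693. -200.  130.] diam 43
50 1767 384 292 59 -> [ 743. -331.  130.] diam 108
50 1763 246 291 59 -> [ 620. -314.  130.] diam 107
50 2096 310 152 27 -> [ 693. -200.  130.] diam 44
70 1776 384 291 59 -> [ 743. -330.  130.] diam 108
70 1790 247 292 59 -> [ 620. -315.  130.] diam 108
70 2110 310 152 27 -> [ 693. -200.  130.] diam 44
```

Emit:
jog_arm:
  targets:
    - {"xyz":[0.15,-0.01,0],"spin":0}
    - {"xyz":[0.3,-0.02,0.1],"spin":0}
    - {"xyz":[0.27,-0.02,0.25],"spin":0}
    - {"xyz":[0.12,0,0.35],"spin":0}
    - {"xyz":[0,0,0.35],"spin":0}
    - {"xyz":[0,0,0.25],"spin":0}
    - {"xyz":[0,0,0.13],"spin":0}
    - {"xyz":[0,0,0.05],"spin":0}
    - {"xyz":[0,0,0],"spin":0}
    - {"xyz":[0,0,0],"spin":0}

```text
time: 76.7
tool_pos: [693.9, -198.9, 151.8]
tcp_rot: [3.14, 0.001, 1.45]
contact_force: [0.4, 0.1, -0.4]
grip_width: 0.5
finger_force: 0.0
```

```bash
cat > chk.py <<'E'
from h import *
s=bot.capture("scene"); d=bot.capture("side"); o=bot.get_obs(); print(o["tool_pos"],o["contact_force"],o["time"])
r=cv2.imread("pics/s16.png")
for n,im in (("scene",s),("side",d)):
    c,f=cal(n); h=cv2.cvtColor(im,cv2.COLOR_BGR2HSV)
    for nm,p in (("a",(402,409,159)),("d",(504,316,159)),("s1",(524,-322,224)),("s2",(424,-397,224))):
        q=proj(c,f,p); u,v=int(round(q[0])),int(round(q[1]))
        if not(10<u<630 and 10<v<470): print(n,nm,"out"); continue
        # cap = cream blob (sat 10..60, hue 20..40) near prediction
        x0,y0=u-14,v-14; b=h[max(y0,0):v+15,max(x0,0):u+15]; m=((b[...,0]>20)&(b[...,0]<45)&(b[...,1]>14)&(b[...,2]>150)).astype(np.uint8)
        k=cv2.connectedComponentsWithStats(m)[2:]; i=1+np.argmax(k[0][1:,4]) if len(k[0])>1 else 0
        print(n,nm,"pred",(u,v),"cap",np.round(k[1][i]+[max(x0,0),max(y0,0)],1) if i else None,"area",k[0][i,4] if i else 0)
E
python3 chk.py
```

```text
[ 693.74302737 -198.84174232  151.60595319] [ 0.03535386  0.25275481 -0.28315138] 76.8
scene a pred (372, 121) cap [371.3 121.8] area 39
scene d pred (375, 151) cap [374.4 150.7] area 46
scene s1 pred (182, 261) cap [181.4 261.8] area 98
scene s2 pred (129, 252) cap [127.8 253. ] area 90
side a pred (325, 462) cap [326.1 462.5] area 308
side d pred (293, 375) cap [294.3 375.7] area 208
side s1 pred (421, 140) cap [422.  140.5] area 53
side s2 pred (473, 135) cap None area 0
```

Emit:
jog_arm:
  targets:
    - {"xyz":[0,0,0.12],"spin":0}
    - {"xyz":[0,0,0.12],"spin":0}
    - {"xyz":[0,0,0.1],"spin":0}
    - {"xyz":[0,0,0.1],"spin":0}
    - {"xyz":[0,0,0.1],"spin":0}
    - {"xyz":[0,0,0.05],"spin":0}
    - {"xyz":[0,0,0.02],"spin":0}
    - {"xyz":[0,0,0],"spin":0}
    - {"xyz":[0,0,0],"spin":0}
    - {"xyz":[0,0,0],"spin":0}

```text
time: 78.05
tool_pos: [693.4, -198.7, 105.2]
tcp_rot: [3.14, 0.001, 1.45]
contact_force: [-7.4, 2.5, 17.6]
grip_width: 0.4
finger_force: 8.7
```

Emit:
jog_arm:
  targets:
    - {"xyz":[0,0,0.015],"spin":0}
    - {"xyz":[0,0,0],"spin":0}
    - {"xyz":[0,0,0],"spin":0}
    - {"xyz":[0,0,0],"spin":0}
    - {"xyz":[0,0,0],"spin":0}
    - {"xyz":[0,0,0],"spin":0}
    - {"xyz":[0,0,0],"spin":0}
    - {"xyz":[0,0,0],"spin":0}
    - {"xyz":[0,0,0],"spin":0}
    - {"xyz":[0,0,0],"spin":0}

```text
time: 79.3
tool_pos: [693.5, -198.7, 105.1]
tcp_rot: [3.139, 0.001, 1.45]
contact_force: [-10.1, 3.2, 22.7]
grip_width: 0.4
finger_force: 11.1
```

Emit:
jog_arm:
  targets:
    - {"xyz":[0,0,-0.1],"spin":0}
    - {"xyz":[0,0,-0.15],"spin":0}
    - {"xyz":[0,0,-0.2],"spin":0}
    - {"xyz":[0,0,-0.35],"spin":0}
    - {"xyz":[0,0,-0.4],"spin":0}
    - {"xyz":[0,0,-0.4],"spin":0}
    - {"xyz":[0,0,-0.3],"spin":0}
    - {"xyz":[0,0,-0.15],"spin":0}
    - {"xyz":[0,0,0],"spin":0}
    - {"xyz":[0,0,0],"spin":0}

```text
time: 80.55
tool_pos: [693.1, -198.6, 263.1]
tcp_rot: [-3.139, -0.001, 1.45]
contact_force: [0.4, -0.6, -0.0]
grip_width: 0.3
finger_force: 0.0
```

```bash
python3 chk.py
python3 - <<'E'
from h import *
d=bot.capture("side"); c,f=cal("side"); print("knob up",proj(c,f,(692,-199,130)),"knob down",proj(c,f,(692,-199,105)))
g=cv2.cvtColor(d,cv2.COLOR_BGR2HSV)[...,2][160:230,300:365]
for k in cv2.findContours((g<35).astype(np.uint8),cv2.RETR_EXTERNAL,cv2.CHAIN_APPROX_NONE)[0]:
    if cv2.contourArea(k)>40: print(cv2.contourArea(k),np.array(cv2.boundingRect(k))+[300,160,0,0])
a=cv2.imread("pics/side0.png"); g=cv2.cvtColor(a,cv2.COLOR_BGR2HSV)[...,2][160:230,300:365]
for k in cv2.findContours((g<35).astype(np.uint8),cv2.RETR_EXTERNAL,cv2.CHAIN_APPROX_NONE)[0]:
    if cv2.contourArea(k)>40: print("start",cv2.contourArea(k),np.array(cv2.boundingRect(k))+[300,160,0,0])
E
```

```text
[ 693.12472538 -198.56566472  263.26342223] [ 0.56951201 -0.92874026 -1.40923946] 80.65
scene a pred (372, 121) cap [371.2 121.7] area 38
scene d pred (375, 151) cap [374.3 150.8] area 45
scene s1 pred (182, 261) cap [181.5 261.7] area 99
scene s2 pred (129, 252) cap [127.7 253. ] area 90
side a pred (325, 462) cap [326.1 462.5] area 308
side d pred (293, 375) cap [294.4 375.7] area 207
side s1 pred (421, 140) cap [421.8 140.5] area 55
side s2 pred (473, 135) cap [473.1 135.8] area 49
knob up [332.41974801 181.90774531] knob down [332.28209298 190.312833  ]
47.0 [323 207  18   9]
180.5 [325 179  17  14]
start 50.0 [323 207  18   9]
start 181.5 [325 179  17  14]
```

Knob is back up exactly where it started, and all four cartons are in place and upright, with the arm clear; handing in.

```bash
python3 -c "
from plant import bot
print(bot.close_job())"
```

```text
the job is handed in; nothing more can be done
None
```

I handed the job in at about 81 s: both fallen cartons stand on the scale, both upright ones stand in the tray (I had to stand one up again after it was found lying there), and the stamp with the batch card was pressed to its stop and is back up; no verdict was returned.

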